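Weigh a welded bracket on the hanging scale and set its marker

TASK

Weigh the slotted steel bracket: pick it up, hang it by its slot on the hook of the hanging scale and let it down gently, so that the sprung hook never strikes its bottom stop, then let go. Wait until the hook has stopped bobbing, and only then slide the scale's marker down by its thumb pad until the marker tip is level with the pointer. Leave the bracket hanging and the other things on the bench where they are.

Things in the scene. Friction and masses are not known exactly. Their poses are not given: they have to be found in the camera images.
- stand: Hanging scale, fixed to the bench: steel base plate 215 x 130 x 12 mm, flat aluminium column 14 x 50 mm to 242 mm high. Origin on the bench under the column. Its x axis points opposite to the hook (the hook arm reaches out along -x of the stand), z up. A white tick board (ticks 10 mm apart) is on the column's +y side; pointer and marker ride over it.
- carriage (a joint): How far (m) the sprung hook with its pointer has dipped: 0 unloaded, grows downwards, bottom stop at 0.065. Spring 90 N/m, lightly damped (bobs at about 2 Hz for a few seconds). The bracket, of unknown mass 0.25 to 0.42 kg, makes it settle between about 0.025 and 0.045; let go suddenly it dips up to twice as far.
- hook_seat (a point): Where the bracket's slot is to rest: on top of the hook's level round bar (8 mm thick), 105 mm from the column axis along the stand's -x; 194 mm above the bench unloaded; it dips with the hook. Axes as the stand's. The bar runs straight from the spring block (36 mm wide, its face 32 mm from the column axis) to 20 mm beyond this point.
- hook_tip (a point): End of the hook's upturned tip: 26 mm beyond the hook seat along the stand's -x and 14 mm above it (the bar's highest point).
- bracket_mid (a point): The slotted bracket, loose, upright, plain steel: foot 60 (x) x 50 (y) x 6 mm, on it an upright lug 8 mm thick (x) x 40 mm wide (y), top at 100 mm. This point is its centre, 50 mm above the underside. x is the axis of the slot through the lug (both ways alike), z up. Grip the lug across its 40 mm width.
- slot_top (a point): Middle of the slot's top edge in the slotted bracket, 36 mm above the bracket's centre; this is to rest on the hook bar. The slot runs through the lug along the bracket's x, is 26 mm wide and goes from 46 to 86 mm above the underside; its top corners are bevelled, the flat middle is about 10 mm wide.
- slidemark (a joint): How far (m) the marker has been slid down: 0 at the top, grows downwards, range 0 to 0.065; it starts within 0.012 of the top. Held by about 2 N of friction, it stays where it is left. The marker tip is level with the pointer when this equals joint carriage.
- marker_pad (a point): Centre of the top face of the marker's thumb pad: a black block 36 (x) x 30 (y) x 14 mm on a 6 mm upright rod beside the column, 294 mm above the bench when the marker is at the top. Press it down from above, or pinch it. Axes as the stand's.
- marker_tip (a point): Tip of the marker's thin dark index finger, over the tick board, 104 mm below the pad's top; points along the stand's -x at the pointer.
- pointer (a point): Tip of the thin dark pointer that moves with the hook, over the tick board; points along the stand's +x at the marker.
- blank_mid (a point): A second bracket, loose, of the same size but with no slot in its lug; its centre, 50 mm above its underside. To be left where it is.
- jar: Loose closed jar, 64 mm across, 80 mm high; origin at its underside. To be left.
- wrench: Loose wrench lying flat; to be left.
- driver: Loose screwdriver lying flat; to be left.
- tape: Loose ring of tape lying flat, 100 mm across, 45 mm high; origin at its underside. To be left.
- battery: Loose tool battery, 75 x 120 x 65 mm; origin at its underside. To be left.
- hammer: Loose hammer lying flat; to be left.
Mind the look-alikes: they are no part of the job. Leave any pink look-alike of the part that bears bracket_mid alone.

How it is judged:
By the outcome, as a careful person would: the job done as asked, in the order asked, and still so for the second after the job is handed in, with the robot touching nothing.
It also fails if it takes over 72 s, if anything falls off the work surface, if the arm or the gripper's body presses on something with over 40 N, if the wrist force passes 120 N, or if a joint passes its speed limit or range.

ROBOT

A 7-joint arm with a two-finger parallel gripper is mounted at the origin on the work surface. World frame = base frame: x ahead of the robot, y to its left, z up, the work surface at z = 0. Lengths are in m, angles in rad, forces in N, time in s.
With the tool pointing down it reaches from about 0.425 to 0.825 m from the base axis. Payload 3.6 kg.
Tool frame: the origin (TCP) lies between the finger pads; the fingertips stand 8 mm ahead of it and the grasp point (between the pads) lies 11 mm behind it; z points along the fingers, x is the direction in which the jaws open and shut, and the axes are right-handed (so a half turn about z gives the same grasp; the last joint's range is limited). The gripper opens to 93 mm and grips with 3 to 60 N. Pads are 15 mm wide; open, the fingers measure 128 mm over their backs; the gripper's body (75 mm by 188 mm) begins 65 mm behind the grasp point.
Start: joints at [1.242, 0.615, -0.013, 1.423, 0.008, 1.103, -0.04], TCP at [0.194, -0.62, 0.227] pointing down, gripper open.
Joint ranges: [-3.12, 3.12], [-0.3, 2.06], [-1.34, 1.32], [0.26, 2.42], [-1.36, 4.5], [0.01, 1.98], [-2.84, 2.84]. Speed limits (rad/s): [2.79, 2.79, 3.14, 3.14, 3.14, 3.14, 3.14].

INTERFACE

Orientations are given as [roll, pitch, yaw] about the fixed x, y, z axes, in that order (R = Rz(yaw) Ry(pitch) Rx(roll)).
In Python, from rig import monitor, cams, robot gives the robot as it stands. The module is installed in compiled form; this text tells all that it offers.
- The arm moves only by the tool send_rows, never from a script. Its argument "plan" is a list of rows, each a list of 7 numbers: the turn, a rotation vector about the tool's x, y, z in rad, then the shift along the tool's x, y, z in mm, then the finger opening in mm, from 0 to 93. A call has 1 to 5 rows; each row shifts and turns the pose as measured when the row begins, along the tool's axes as they then stand; what a row does not reach is not made up. A row lasts 1/12 s, in which the tool goes at most 41.7 mm and 7.16 degrees, less where a joint would pass 70% of its speed; a pose out of reach is approached as far as the arm can. A call with a gripper value outside its range is refused whole. The fingers move at their own pace and stop on an object; the grip force is fixed at half the most. Time passes only in rows, so rows that do not move let the fingers close. It gives the time, the measured TCP pose, the force and the opening at its end, in the units of the state.
- monitor.read_state(): the state, without advancing time (a new reading comes with each control period).
- cams.camera(name): name is "side" or "top"; returns (picture, depth): 384x512x3 uint8, blue, green, red; 384x512 float32, m along the optical axis (not along the pixel's ray), 0 where there is no reading.
- cams.get_calibration(name): a dict with "intrinsics" (3x3 intrinsics, pixels), "k1" (the pictures are not rectified: a ray, as slopes to the right and down, at radius r is drawn at 1 + k1 r^2 times it, then the intrinsics apply), "T" (4x4, takes a point from camera to world coordinates). Camera axes: x right, y up, looking along -z (the intrinsics and any distortion apply to the point x, -y, -z); pixel columns grow to the right and rows downward; lengths in m; the calibration is good to about 2 mm. A picture is of the moment at which its call begins. get_calibration takes no time and is no camera call.
- robot.close_job(): hands the job in, once; it reports no verdict.
Trained networks look in the newest picture that a camera, given by its name, has taken for a name from the list of things; names that differ only in an ending like _2 or _b are one class to them, and where a whole thing is asked for, a point or a joint stands for the part that bears it (a point fixed in the world has none). Each returns a list of dicts, best first, with "p" (0 to 1); they miss things now and then, are a little off and sometimes report something else, mostly with a low value. They report only what shows in the picture. A call takes as long as a camera call. They do not tell look-alikes from the thing itself.
- cams.search_frame(label, camera): "bbox" ([left, top, width, height] in pixels, round what is visible of it).
- cams.tip_of(label, camera): "xy" ([column, row] in pixels: a listed point, or the origin of a listed thing).
The state is a dict: "time": time; "joint_pos": joint angles; "joint_velocities": joint speeds; "joint_efforts": joint torques, N m; "position": TCP position; "tcp_rot": TCP orientation; "ft_force": force on the tool from outside, world axes, zero at the start; "ft_torque": the same for the moment, N m; "width": finger opening in m.
Only numpy, scipy, OpenCV 4.12 (cv2) and the standard library are available. Lean on these libraries where they do the work, as an engineer would, in place of code of your own. Each camera call takes 0.05 s, during which the arm holds its last target.

## Working session

There is one attempt and no reset: what is moved stays moved. The work goes in short steps, Python scripts to look and compute and a tool call to move; the robot and the scene stay as the last step left them, time stands still between calls to the robot, and variables do not carry over. Pictures are saved under pics/ and viewed, and the job is handed in when it is done.

Besides the shell and the picture viewer there is one more tool, called after "Request:" as name([rows], argument=value, ...), one row to a line, values as JSON. send_rows: Moves the arm, as the interface text tells. Its arguments: {"type":"object","properties":{"plan":{"type":"array"}},"required":["plan"]}

```bash
mkdir -p pics; python3 - <<'E'
from rig import monitor, cams, robot
import cv2
s=monitor.read_state();print(s)
for n in ("side","top"):
    p,d=cams.camera(n);cv2.imwrite(f"pics/{n}0.png",p)
    c=cams.get_calibration(n);print(n,c)
    for l in ("bracket_mid","slot_top","hook_seat","hook_tip","marker_pad","pointer","marker_tip","stand","blank_mid"):
        print(l,[(round(r['p'],2),[round(float(v)) for v in r['xy']]) for r in cams.tip_of(l,n)])
print(monitor.read_state()['time'])
E
```

```text
{'time': 0.0, 'joint_pos': array([ 1.24151161,  0.61588126, -0.01261246,  1.42490828,  0.00811307,
        1.10341046, -0.04042578]), 'joint_velocities': array([-0.00118352, -0.00010843,  0.00085986, -0.00093092, -0.00073147,
       -0.00095457, -0.00063715]), 'joint_efforts': array([ 9.23795551e-05, -4.58937979e+01,  2.09200792e-01, -1.65743047e+01,
       -6.10795431e-02,  2.05180765e-02,  2.14430447e-04]), 'position': array([ 0.19358609, -0.61968333,  0.22550271]), 'tcp_rot': array([ 3.14154155e+00,  2.55638773e-03, -1.26796815e+00]), 'ft_force': array([-0.11611252, -0.07896045, -0.20256443]), 'ft_torque': array([-0.03366713,  0.02109196,  0.02293194]), 'width': 0.09307491931210386}
side {'intrinsics': array([[380.83711441,   0.        , 259.61393272],
       [  0.        , 380.83711441, 191.39515917],
       [  0.        ,   0.        ,   1.        ]]), 'k1': -0.12074582261833733, 'T': array([[-0.94633306,  0.17000913, -0.27486475,  0.23048103],
       [-0.32234509, -0.55805874,  0.7646333 ,  0.93312995],
       [-0.02339604,  0.81219907,  0.58291105,  0.88658355],
       [ 0.   
[... 809 characters left out ...]
2e-04,
        -8.07417931e-03],
       [ 5.36195650e-04,  9.92526386e-02,  9.95062122e-01,
         1.52778019e+00],
       [ 0.00000000e+00,  0.00000000e+00,  0.00000000e+00,
         1.00000000e+00]])}
bracket_mid [(0.79, [155, 226]), (0.79, [164, 260]), (0.66, [123, 225]), (0.56, [132, 260])]
slot_top [(0.73, [116, 221]), (0.65, [147, 225]), (0.61, [163, 258]), (0.5, [124, 258])]
hook_seat [(0.7, [247, 200]), (0.19, [295, 199])]
hook_tip [(0.72, [236, 198])]
marker_pad [(0.65, [227, 258]), (0.61, [302, 200])]
pointer [(0.6, [288, 196]), (0.22, [158, 165])]
marker_tip [(0.61, [292, 199])]
stand [(0.63, [280, 210]), (0.51, [248, 202]), (0.32, [380, 179])]
blank_mid [(0.67, [188, 223])]
1.0
```

View pics/side0.png

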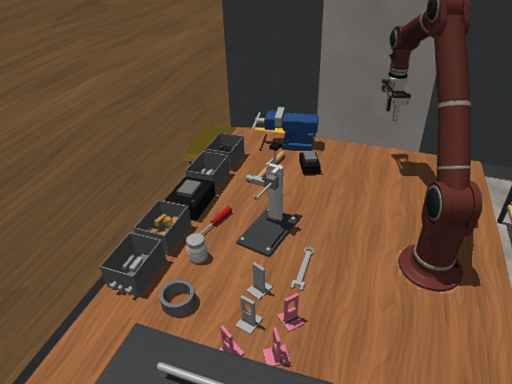

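View pics/top0.png

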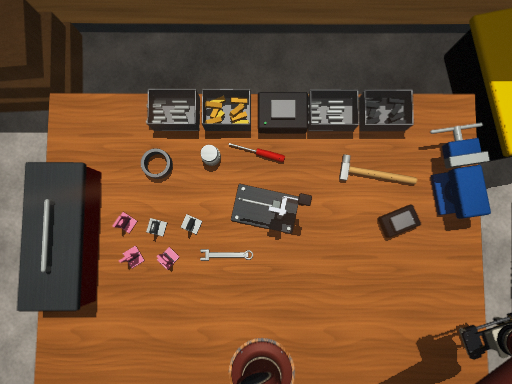

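```bash
python3 - <<'E'
import cv2
p=cv2.imread("pics/side0.png")
cv2.imwrite("pics/side0a.png",cv2.resize(p[255:375,170:330],None,fx=5,fy=5,interpolation=cv2.INTER_CUBIC))
cv2.imwrite("pics/side0b.png",cv2.resize(p[120:270,180:380],None,fx=4,fy=4,interpolation=cv2.INTER_CUBIC))
p=cv2.imread("pics/top0.png")
cv2.imwrite("pics/top0a.png",cv2.resize(p[170:290,80:240],None,fx=5,fy=5,interpolation=cv2.INTER_CUBIC))
cv2.imwrite("pics/top0b.png",cv2.resize(p[150:270,210:370],None,fx=5,fy=5,interpolation=cv2.INTER_CUBIC))
E
```

```text
(no output)
```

View pics/side0a.png

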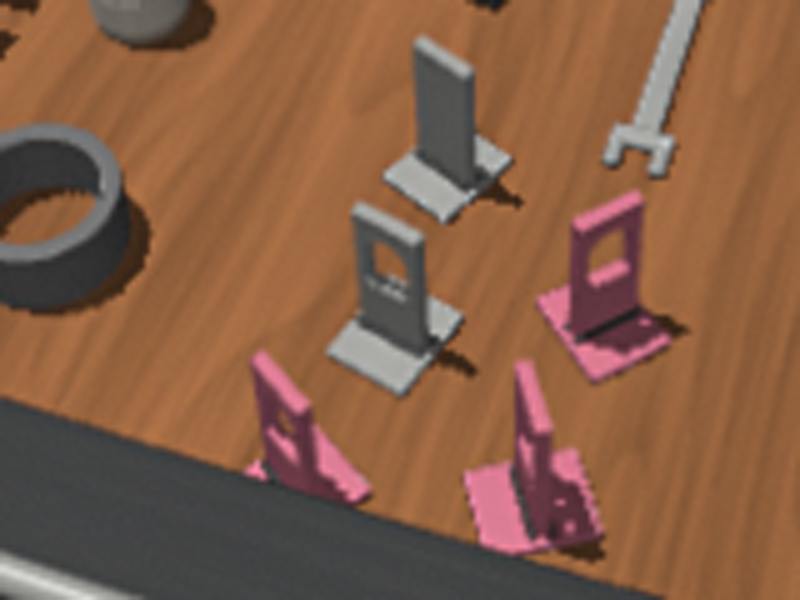

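View pics/side0b.png

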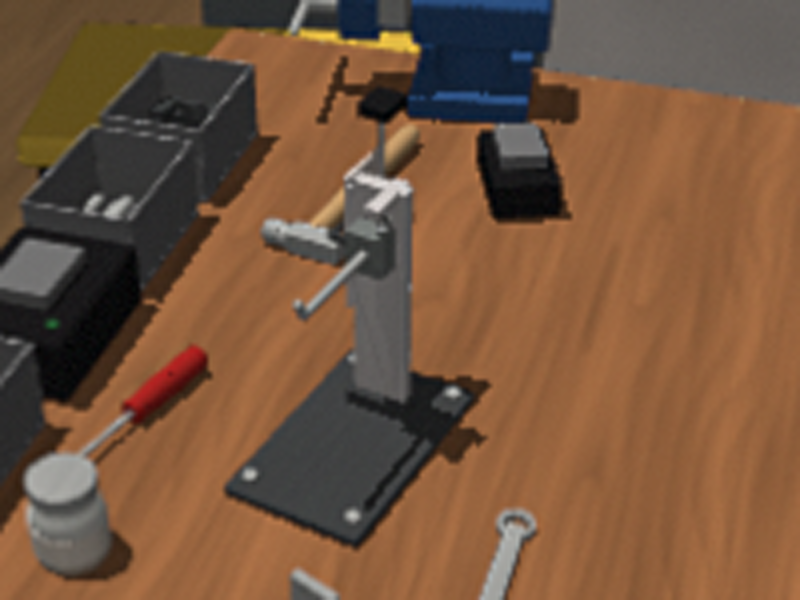

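View pics/top0a.png

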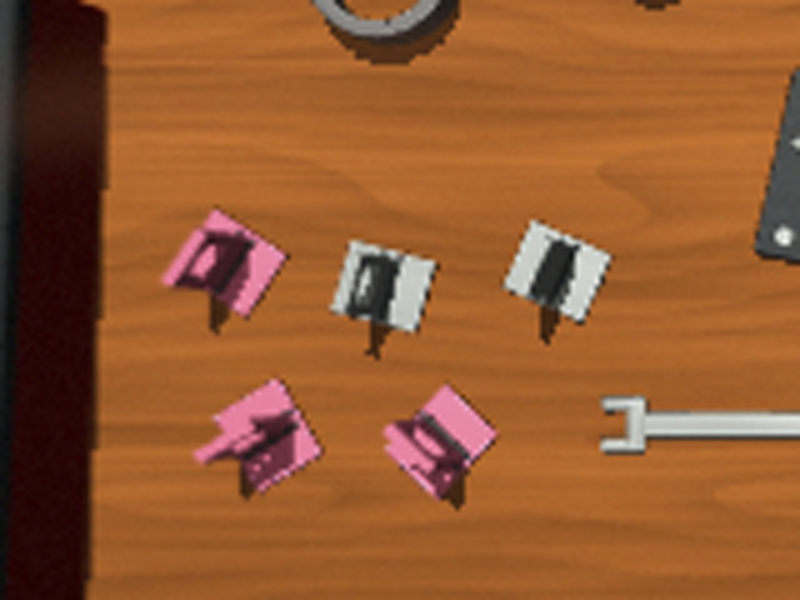

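View pics/top0b.png

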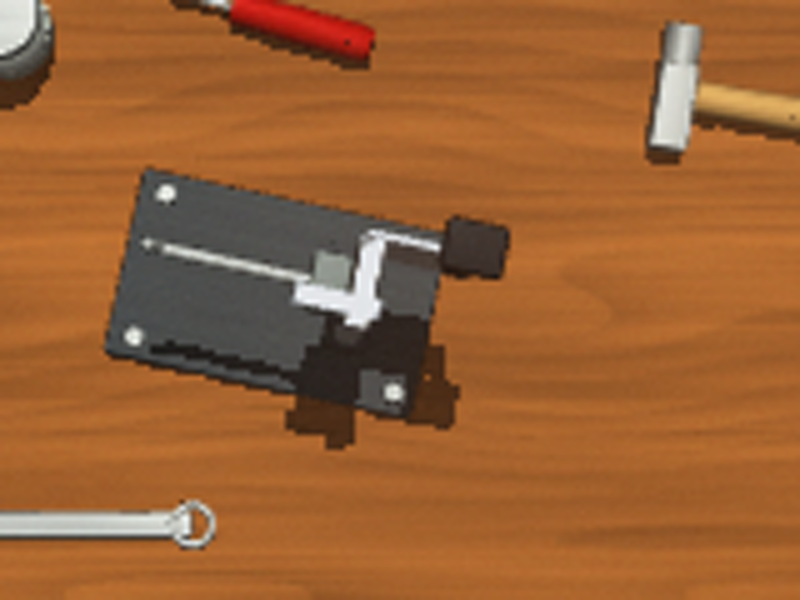

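```bash
cat > h.py <<'E'
import numpy as np, cv2
from rig import monitor, cams, robot
C={n:cams.get_calibration(n) for n in("side","top")}
def ray(n,px):
    c=C[n];u=cv2.undistortPoints(np.array([[px]],float),c["intrinsics"],np.array([c["k1"],0,0,0,0.]))[0,0]
    d=c["T"][:3,:3]@np.array([u[0],-u[1],-1.]);return c["T"][:3,3],d
def atz(n,px,z):
    o,d=ray(n,px);return o+d*(z-o[2])/d[2]
def tri(a,b):
    o1,d1=ray("side",a);o2,d2=ray("top",b)
    A=np.c_[d1,-d2];t=np.linalg.lstsq(A,o2-o1,rcond=None)[0]
    p,q=o1+t[0]*d1,o2+t[1]*d2;return (p+q)/2,np.linalg.norm(p-q)
def proj(n,P):
    c=C[n];p=np.linalg.inv(c["T"])@np.r_[P,1];s=np.array([p[0]/-p[2],-p[1]/-p[2]]);s*=1+c["k1"]*(s@s)
    return c["intrinsics"][:2,:2]@s+c["intrinsics"][:2,2]
def xyz(n,px,d):
    c=C[n];o,dd=ray(n,px);return o+dd*d
E
python3 - <<'E'
from h import *
np.set_printoptions(precision=4,suppress=True)
p=cv2.imread("pics/top0.png")
def rect(x0,y0,x1,y1,z,lo):
    r=p[y0:y1,x0:x1].astype(int);m=(r.min(2)>lo)&(r.max(2)-r.min(2)<35)
    ys,xs=np.nonzero(m);w=np.array([atz("top",(x+x0,y+y0),z)[:2] for x,y in zip(xs,ys)])
    R=cv2.minAreaRect((w*1000).astype(np.float32));return len(xs),R,cv2.boxPoints(R)
print("slotted",rect(143,214,170,240,.006,120))
print("blank",rect(178,210,205,238,.006,120))
crn=[(352,240),(437,262),(415,333),(330,312)]
print("foot corners",[atz("top",(x/5+80-.4,y/5+170-.4),.006)[:2] for x,y in crn])
tp=lambda x,y:(x/5+210-.4,y/5+150-.4)
sp=lambda x,y:(x/4+180-.4,y/4+120-.4)
print("hooktip",tri(sp(300,308),tp(146,243)))
print("barend",tri(sp(366,256),tp(308,278)))
print("pad",tri(sp(383,103),tp(475,247)))
for c in [(148,170),(440,232),(405,415),(106,352)]:print("plate",atz("top",tp(*c),.012)[:2])
print("lugtop",tri((170+389/5-.4,255+224/5-.4),(80+375/5-.4,170+270/5-.4)))
_,d=cams.camera("top")
print(d[196:205,298:311]); print(xyz("top",(304.5,199.5),float(np.median(d[197:203,301:309]))))
print(xyz("top",(244,199),float(d[199,244])), d[196:204,238:262])
print(cams.search_frame("marker_pad","top"))
E
```

```text
slotted (149, ((476.19488525390625, 361.1911926269531), (59.12299346923828, 47.58129119873047), 76.12000274658203), array([[446.0074, 338.2   ],
       [492.1994, 326.7858],
       [506.3824, 384.1824],
       [460.1904, 395.5966]], dtype=float32))
blank (162, ((486.83172607421875, 242.84716796875), (59.088104248046875, 48.98763656616211), 67.59764099121094), array([[452.927 , 224.8676],
       [498.2175, 206.198 ],
       [520.7365, 260.8267],
       [475.446 , 279.4963]], dtype=float32))
foot corners [array([0.5074, 0.3829]), array([0.4925, 0.3245]), array([0.4442, 0.3383]), array([0.4584, 0.3965])]
hooktip (array([0.5576, 0.0685, 0.2047]), np.float64(0.0004920239535408006))
barend (array([ 0.5369, -0.0287,  0.1925]), np.float64(0.0011558630391577086))
pad (array([ 0.5494, -0.1211,  0.2814]), np.float64(0.0012001490234718262))
plate [0.6244 0.0786]
plate [ 0.582  -0.1218]
plate [ 0.4571 -0.0973]
plate [0.4994 0.1063]
lugtop (array([0.4842, 0.3474, 0.0834]), np.float64(0.0011179763274752387))
[[1.5213 1.2502 1.2465 1.2472 1.2486 1.2476 1.2464 1.2478 1.2501 1.2475
  1.2481 1.2512 1.2
[... 1619 characters left out ...]
25 1.3431 1.5161 1.5175 1.5204 1.5217 1.5188
  1.5212 1.5266 1.5217 1.5166]
 [1.5222 1.522  1.5186 1.5197 1.5185 1.5218 1.519  1.3417 1.34   1.3387
  1.3377 1.3379 1.3391 1.3339 1.3398 1.3406 1.3349 1.3394 1.3413 1.5155
  1.5182 1.5184 1.5174 1.5183]
 [1.5225 1.5225 1.5172 1.5192 1.5186 1.5162 1.5222 1.5238 1.5271 1.5238
  1.5198 1.3388 1.3456 1.3336 1.3345 1.3426 1.3365 1.3365 1.3394 1.3411
  1.3419 1.341  1.339  1.3435]
 [1.5162 1.5181 1.5185 1.515  1.5234 1.5241 1.5159 1.5199 1.5194 1.5199
  1.5167 1.5236 1.5194 1.5214 1.524  1.5245 1.3398 1.3367 1.3417 1.3342
  1.3386 1.3388 1.3376 1.3363]]
[{'bbox': [239.2, 195.6, 41.9, 12.4], 'p': 0.44}, {'bbox': [231.0, 142.8, 54.7, 20.7], 'p': 0.44}]
```

```bash
python3 - <<'E'
from h import *
np.set_printoptions(precision=4,suppress=True)
_,d=cams.camera("top"); p,ds=cams.camera("side")
np.save("d_top0.npy",d);np.save("d_side0.npy",ds)
def pts(n,d,x0,y0,x1,y1):
    return np.array([np.r_[xyz(n,(x,y),float(d[y,x])),x,y] for y in range(y0,y1) for x in range(x0,x1) if d[y,x]>0])
P=pts("top",d,232,190,275,215);B=P[(P[:,2]>.175)&(P[:,2]<.22)]
u=np.array([np.cos(np.radians(78.1)),np.sin(np.radians(78.1))]);v=np.array([-u[1],u[0]])
for lo in np.arange(-.04,.08,.01):
    s=B[:,:2]@u-.05; 
o=np.array([.55,.03]);s=(B[:,:2]-o)@u;t=(B[:,:2]-o)@v
for lo in np.arange(-.05,.06,.01):
    m=(s>=lo)&(s<lo+.01); print(round(lo,3),m.sum(),t[m].mean(),t[m].min(),t[m].max(),B[m,2].mean())
m=s<.03;k=np.polyfit(s[m],t[m],1);print("line",k,"angle off deg",np.degrees(k[0]),"smax",s.max())
# column/block
P=pts("top",d,262,188,312,220)
for a,b in((.205,.225),(.225,.255),(.255,.30)):
    Q=P[(P[:,2]>a)&(P[:,2]<b)];s=(Q[:,:2]-o)@u;t=(Q[:,:2]-o)@v;print(a,len(Q),np.percentile(s,[0,3,50,97,100]),np.percentile(t,[0,3,50,97,100]),np.median(Q[:,2]))
P=pts("top",d,140,212,172,242);L=P[P[:,2]>.08];print("lug",len(L),L[:,:3].mean(0),cv2.minAreaRect((L[:,:2]*1000).astype(np.float32)),np.median(L[:,2]))
print(L[:,3:].min(0),L[:,3:].max(0))
P=pts("side",ds,222,285,275,340);L=P[(P[:,2]>.03)&(P[:,1]>.3)&(P[:,1]<.42)&(P[:,0]<.53)&(P[:,0]>.43)];print("lug side",len(L),L[:,:3].mean(0),cv2.minAreaRect((L[:,:2]*1000).astype(np.float32)),L[:,2].max())
T=L[(L[:,2]>.09)];print(len(T),T[:,:3].mean(0),T[:,:3].min(0),T[:,:3].max(0))
E
```

```text
-0.05 7 0.000743122056691682 -0.00271442221258573 0.00364233001488308 0.19308766617852283
-0.04 7 0.0013759748237227758 -0.001531148155730444 0.004917295853205941 0.1933053472375537
-0.03 10 0.001163572281373633 -0.0032503117524589433 0.004518185142140732 0.19230371241995153
-0.02 9 0.0011008937133355039 -0.0026233164769795918 0.003921606440767903 0.193675368059126
-0.01 9 0.0003761999820979919 -0.0031580501978614485 0.004247573396206795 0.19203069545125223
0.0 9 0.0011850605458299148 -0.0025429645138239257 0.004446297010398644 0.1933915144428441
0.01 9 0.0009781980817205112 -0.0027104402880676983 0.004427651364069707 0.19341506217759785
0.02 7 0.0009046989924587983 -0.001260696782730724 0.002961770801852439 0.19335955909439076
0.03 10 0.00046174525377421936 -0.0027353738608295207 0.004000042745330408 0.20219005523668243
0.04 1 0.0009020906617203584 0.0009020906617203584 0.0009020906617203584 0.20787221451029492<stdin>:13: RuntimeWarning: Mean of empty slice.
  ret = ret.dtype.type(ret / rcount)
Traceback (most recent call last):
ValueError: zero-size array to reduction operation minimum which has no identity
```

```bash
python3 - <<'E'
from h import *
np.set_printoptions(precision=4,suppress=True)
d=np.load("d_top0.npy");ds=np.load("d_side0.npy")
def pts(n,d,x0,y0,x1,y1):
    return np.array([np.r_[xyz(n,(x,y),float(d[y,x])),x,y] for y in range(y0,y1) for x in range(x0,x1) if d[y,x]>0])
P=pts("top",d,232,190,275,215);B=P[(P[:,2]>.175)&(P[:,2]<.22)]
u=np.array([np.cos(np.radians(78.1)),np.sin(np.radians(78.1))]);v=np.array([-u[1],u[0]])
o=np.array([.55,.03]);s=(B[:,:2]-o)@u;t=(B[:,:2]-o)@v
m=s<.03;k=np.polyfit(s[m],t[m],1);print("line",k,"angle off deg",np.degrees(k[0]),"smax",s.max())
P=pts("top",d,258,186,314,222)
for a,b in((.205,.225),(.225,.255),(.255,.30)):
    Q=P[(P[:,2]>a)&(P[:,2]<b)];s=(Q[:,:2]-o)@u;t=(Q[:,:2]-o)@v;print(a,len(Q),np.percentile(s,[0,3,50,97,100]),np.percentile(t,[0,3,50,97,100]),np.median(Q[:,2]))
P=pts("top",d,140,212,172,242);L=P[P[:,2]>.08];print("lug",len(L),L[:,:3].mean(0),cv2.minAreaRect((L[:,:2]*1000).astype(np.float32)),np.median(L[:,2]))
P=pts("side",ds,222,285,275,340);L=P[(P[:,2]>.03)&(P[:,1]>.3)&(P[:,1]<.42)&(P[:,0]<.53)&(P[:,0]>.43)];print("lug side",len(L),L[:,:3].mean(0),cv2.minAreaRect((L[:,:2]*1000).astype(np.float32)),L[:,2].max())
T=L[(L[:,2]>.09)];print(len(T),T[:,:3].mean(0),T[:,:3].min(0),T[:,:3].max(0))
E
```

```text
line [0.0053 0.0009] angle off deg 0.3065044009327387 smax 0.041364066265516725
0.205 64 [-0.1281 -0.1231 -0.0746 -0.0625 -0.0609] [-0.0282 -0.028  -0.0063  0.0183  0.0262] 0.2102621005816745
0.225 174 [-0.1308 -0.1208 -0.0911 -0.0567 -0.0537] [-0.032  -0.0306  0.0072  0.0239  0.0265] 0.2409251470741386
0.255 139 [-0.1657 -0.1643 -0.1475 -0.131  -0.1299] [-0.0444 -0.044  -0.0292 -0.0152 -0.0147] 0.2843994270541328
lug 47 [0.4764 0.3596 0.0966] ((476.60205078125, 360.1606750488281), (9.622469902038574, 39.42107391357422), 73.5425033569336) 0.09763712592715423
lug side 242 [0.4787 0.3622 0.0692] ((479.5458984375, 360.78570556640625), (11.633960723876953, 43.065040588378906), 78.58548736572266) 0.10384832827079038
78 [0.4786 0.3618 0.0977] [0.4585 0.3521 0.0902] [0.4998 0.3697 0.1038]
```

```bash
cat >> h.py <<'E'
from scipy.spatial.transform import Rotation as Ro
def st():
    s=monitor.read_state();return s,s["position"],Ro.from_euler("xyz",s["tcp_rot"])
def plan(wps,w,p=None,R=None):
    """wps: list of (x,y,z,yaw_deg,nrows)"""
    s,p0,R0=st();p=p0 if p is None else p;R=R0 if R is None else R;out=[]
    for x,y,z,yaw,n in wps:
        T=np.array([x,y,z]);RT=Ro.from_euler("xyz",[np.pi,0,np.radians(yaw)])
        for i in range(n):
            k=n-i;dp=(T-p)/k;rv=(R.inv()*RT).as_rotvec()/k
            sh=R.inv().apply(dp)*1000
            out.append([round(float(a),3) for a in rv]+[round(float(a),1) for a in sh]+[w])
            p=p+dp;R=R*Ro.from_rotvec(rv)
            if np.linalg.norm(dp)>.0417 or np.linalg.norm(rv)>.1249: print("OVER",i,np.linalg.norm(dp),np.degrees(np.linalg.norm(rv)))
    print("t",round(s["time"],2),"pos",p0.round(4),"rpy",s["tcp_rot"].round(3),"F",s["ft_force"].round(2),"w",round(s["width"],4))
    for i in range(0,len(out),5):print(out[i:i+5])
E
python3 -c "
from h import *
plan([(.30,-.55,.34,-62,4),(.56,-.25,.40,-30,11),(.56,.08,.40,-14,8),(.477,.3605,.30,-13.9,8)],93)"
```

```text
OVER 0 0.042634589865344984 2.6627011645669105
OVER 1 0.042634589865344984 2.6627011645669127
OVER 2 0.04263458986534499 2.662701164566912
OVER 3 0.042634589865345005 2.662701164566912
t 1.2 pos [ 0.1938 -0.6204  0.2266] rpy [-3.142  0.    -1.268] F [-0.06  0.98  0.73] w 0.093
[[-0.0, 0.0, -0.046, -8.9, -30.6, -28.3, 93], [-0.0, 0.0, -0.046, -7.5, -31.0, -28.3, 93], [-0.0, 0.0, -0.046, -6.0, -31.3, -28.3, 93], [-0.0, 0.0, -0.046, -4.5, -31.5, -28.3, 93], [-0.0, 0.0, -0.051, -13.0, -33.7, -5.5, 93]]
[[-0.0, 0.0, -0.051, -11.3, -34.3, -5.5, 93], [-0.0, 0.0, -0.051, -9.5, -34.8, -5.5, 93], [-0.0, 0.0, -0.051, -7.7, -35.3, -5.5, 93], [-0.0, 0.0, -0.051, -5.9, -35.6, -5.5, 93], [-0.0, 0.0, -0.051, -4.1, -35.9, -5.5, 93]]
[[-0.0, 0.0, -0.051, -2.3, -36.0, -5.5, 93], [-0.0, 0.0, -0.051, -0.5, -36.1, -5.5, 93], [-0.0, 0.0, -0.051, 1.4, -36.1, -5.5, 93], [-0.0, 0.0, -0.051, 3.2, -35.9, -5.5, 93], [-0.0, 0.0, -0.051, 5.0, -35.7, -5.5, 93]]
[[0.0, 0.0, -0.035, -20.6, -35.7, -0.0, 93], [0.0, 0.0, -0.035, -19.4, -36.4, -0.0, 93], [0.0, 0.0, -0.035, -18.1, -37.1, -0.0, 93], [0.0, 0.0, -0.035, -16.8, -37.7, -0.0, 93], [0.0, 0.0, -0.035, -15.5, -38.2, -0.0, 93]]
[[0.0, 0.0, -0.035, -14.1, -38.8, -0.0, 93], [0.0, 0.0, -0.035, -12.7, -39.2, -0.0, 93], [0.0, 0.0, -0.035, -11.4, -39.7, -0.0, 93], [0.0, 0.0, -0.0, -18.5, -31.5, 12.5, 93], [0.0, 0.0, -0.0, -18.5, -31.5, 12.5, 93]]
[[-0.0, 0.0, -0.0, -18.5, -31.5, 12.5, 93], [-0.0, 0.0, -0.0, -18.5, -31.5, 12.5, 93], [-0.0, 0.0, -0.0, -18.5, -31.5, 12.5, 93], [-0.0, 0.0, -0.0, -18.5, -31.5, 12.5, 93], [0.0, 0.0, -0.0, -18.5, -31.5, 12.5, 93]]
[[0.0, 0.0, -0.0, -18.5, -31.5, 12.5, 93]]
```

Request:
send_rows([
  [0,0,-0.046,-9,-30,-27,93],
  [0,0,-0.046,-7,-31,-27,93],
  [0,0,-0.046,-6,-31,-27,93],
  [0,0,-0.046,-5,-31,-27,93],
  [0,0,-0.05,-13,-34,-10,93],
])

```text
time: 1.62
position: [0.3152, -0.5263, 0.3427]
tcp_rot: [3.133, 0.011, -1.047]
ft_force: [1.1, 0.2, 0.2]
width: 0.0932
```

Request:
send_rows([
  [0,0,-0.05,-11,-34,-6,93],
  [0,0,-0.05,-9,-35,-6,93],
  [0,0,-0.05,-8,-35,-6,93],
  [0,0,-0.05,-6,-36,-6,93],
  [0,0,-0.05,-4,-36,-6,93],
])

```text
time: 2.03
position: [0.4414, -0.3866, 0.3776]
tcp_rot: [3.135, 0.004, -0.787]
ft_force: [0.5, -1.2, -0.4]
width: 0.093
```

Request:
send_rows([
  [0,0,-0.05,-2,-36,-6,93],
  [0,0,-0.05,0,-36,-6,93],
  [0,0,-0.05,1,-36,-6,93],
  [0,0,-0.05,3,-36,-6,93],
  [0,0,-0.05,5,-36,-6,93],
])

```text
time: 2.45
position: [0.565, -0.2435, 0.4096]
tcp_rot: [3.135, 0.002, -0.525]
ft_force: [-0.8, -0.0, -0.3]
width: 0.0929
```

```bash
python3 -c "
from h import *
plan([(.56,.08,.40,-14,10),(.477,.3605,.28,-13.9,8)],93)"
```

```text
t 2.45 pos [ 0.565  -0.2435  0.4096] rpy [ 3.135e+00  2.000e-03 -5.250e-01] F [-0.76 -0.03 -0.33] w 0.0929
[[0.001, 0.0, -0.028, -16.7, -27.7, 0.8, 93], [0.001, 0.0, -0.028, -15.9, -28.2, 0.8, 93], [0.001, 0.0, -0.028, -15.1, -28.6, 0.9, 93], [0.001, 0.0, -0.028, -14.3, -29.0, 0.9, 93], [0.001, 0.0, -0.028, -13.4, -29.4, 0.9, 93]]
[[0.001, 0.0, -0.028, -12.6, -29.8, 0.9, 93], [0.001, 0.0, -0.028, -11.8, -30.1, 0.9, 93], [0.001, 0.0, -0.028, -10.9, -30.5, 0.9, 93], [0.001, 0.0, -0.028, -10.1, -30.8, 0.9, 93], [0.001, 0.0, -0.028, -9.2, -31.0, 0.9, 93]]
[[-0.0, 0.0, -0.0, -18.5, -31.5, 15.0, 93], [-0.0, 0.0, -0.0, -18.5, -31.5, 15.0, 93], [-0.0, 0.0, -0.0, -18.5, -31.5, 15.0, 93], [-0.0, 0.0, -0.0, -18.5, -31.5, 15.0, 93], [-0.0, 0.0, -0.0, -18.5, -31.5, 15.0, 93]]
[[-0.0, 0.0, -0.0, -18.5, -31.5, 15.0, 93], [-0.0, 0.0, -0.0, -18.5, -31.5, 15.0, 93], [-0.0, 0.0, -0.0, -18.5, -31.5, 15.0, 93]]
```

Tracking is good.

Request:
send_rows([
  [0.001,0,-0.028,-17,-28,1,93],
  [0.001,0,-0.028,-16,-28,1,93],
  [0.001,0,-0.028,-15,-29,1,93],
  [0.001,0,-0.028,-14,-29,1,93],
  [0.001,0,-0.028,-13,-29,1,93],
])

```text
time: 2.87
position: [0.5669, -0.073, 0.4033]
tcp_rot: [-3.139, -0.0, -0.375]
ft_force: [0.5, -1.0, -0.0]
width: 0.0929
```

Request:
send_rows([
  [0.001,0,-0.028,-13,-30,1,93],
  [0.001,0,-0.028,-12,-30,1,93],
  [0.001,0,-0.028,-11,-30,1,93],
  [0.001,0,-0.028,-10,-31,1,93],
  [0.001,0,-0.028,-9,-31,1,93],
])

```text
time: 3.28
position: [0.5602, 0.0961, 0.3996]
tcp_rot: [-3.135, -0.003, -0.229]
ft_force: [0.9, -0.2, 0.8]
width: 0.0933
```

Request:
send_rows([
  [0,0,0,-18,-31,15,93],
  [0,0,0,-18,-31,15,93],
  [0,0,0,-18,-31,15,93],
  [0,0,0,-18,-31,15,93],
  [0,0,0,-18,-31,15,93],
])

```text
time: 3.7
position: [0.5095, 0.2753, 0.3266]
tcp_rot: [-3.129, -0.014, -0.233]
ft_force: [-0.5, -0.1, 0.4]
width: 0.0928
```

```bash
python3 -c "
from h import *
plan([(.477,.3605,.20,-13.9,5),(.477,.3605,.098,-13.9,6)],93)"
```

```text
t 3.7 pos [0.5095 0.2753 0.3266] rpy [-3.129 -0.014 -0.233] F [-0.47 -0.09  0.41] w 0.0928
[[-0.002, -0.003, 0.002, -10.6, -14.8, 25.4, 93], [-0.002, -0.003, 0.002, -10.6, -14.8, 25.4, 93], [-0.002, -0.003, 0.002, -10.5, -14.8, 25.4, 93], [-0.002, -0.003, 0.002, -10.5, -14.9, 25.3, 93], [-0.002, -0.003, 0.002, -10.4, -14.9, 25.3, 93]]
[[0.0, 0.0, -0.0, 0.0, -0.0, 17.0, 93], [0.0, 0.0, -0.0, 0.0, -0.0, 17.0, 93], [0.0, 0.0, -0.0, 0.0, -0.0, 17.0, 93], [0.0, 0.0, -0.0, 0.0, -0.0, 17.0, 93], [0.0, 0.0, -0.0, 0.0, -0.0, 17.0, 93]]
[[0.0, 0.0, -0.0, 0.0, -0.0, 17.0, 93]]
```

Request:
send_rows([
  [-0.002,-0.003,0.002,-10.5,-15,25,60],
  [-0.002,-0.003,0.002,-10.5,-15,25,60],
  [-0.002,-0.003,0.002,-10.5,-15,25,60],
  [-0.002,-0.003,0.002,-10.5,-15,25,60],
  [-0.002,-0.003,0.002,-10.5,-15,25,60],
])

```text
time: 4.12
position: [0.4731, 0.3739, 0.2012]
tcp_rot: [-3.129, -0.003, -0.234]
ft_force: [0.1, 0.2, 0.2]
width: 0.064
```

Request:
send_rows([
  [0,0,0,0,0,10,60],
  [0,0,0,0,0,10,60],
  [0,0,0,0,0,10,60],
  [0,0,0,0,0,10,60],
  [0,0,0,0,0,0,60],
])

```text
time: 4.53
position: [0.4706, 0.3743, 0.1547]
tcp_rot: [-3.134, 0.002, -0.23]
ft_force: [-1.1, 0.4, -0.0]
width: 0.0602
```

```bash
python3 -c "
from h import *
plan([(.477,.3605,.075,-13.9,5)],60)
p,d=cams.camera('side');cv2.imwrite('pics/s1.png',cv2.resize(p[230:360,170:330],None,fx=4.5,fy=4.5))
p,d=cams.camera('top');cv2.imwrite('pics/t1.png',cv2.resize(p[170:290,80:240],None,fx=4.5,fy=4.5))"
```

```text
t 4.53 pos [0.4706 0.3743 0.1547] rpy [-3.134e+00  2.000e-03 -2.300e-01] F [-1.06  0.43 -0.04] w 0.0602
[[-0.001, 0.0, 0.003, 1.9, 2.5, 15.9, 60], [-0.001, 0.0, 0.003, 1.9, 2.5, 15.9, 60], [-0.001, 0.0, 0.003, 1.9, 2.5, 15.9, 60], [-0.001, 0.0, 0.003, 1.9, 2.4, 15.9, 60], [-0.001, 0.0, 0.003, 1.9, 2.4, 15.9, 60]]
```

View pics/s1.png

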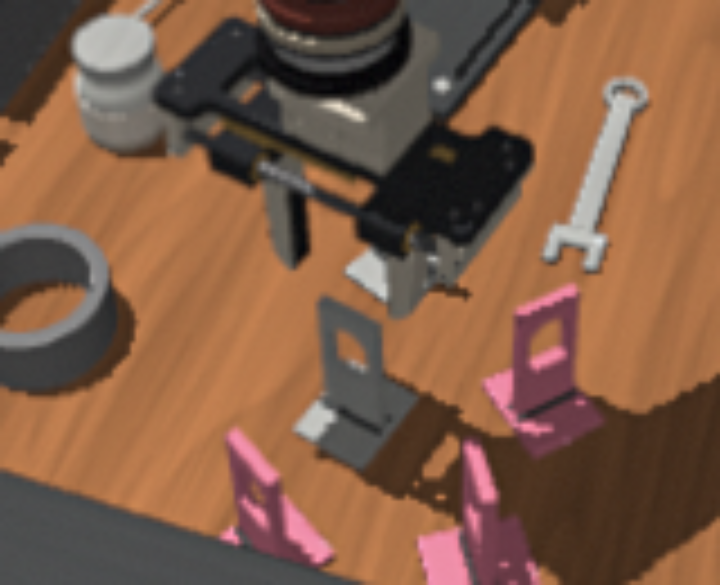

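View pics/t1.png

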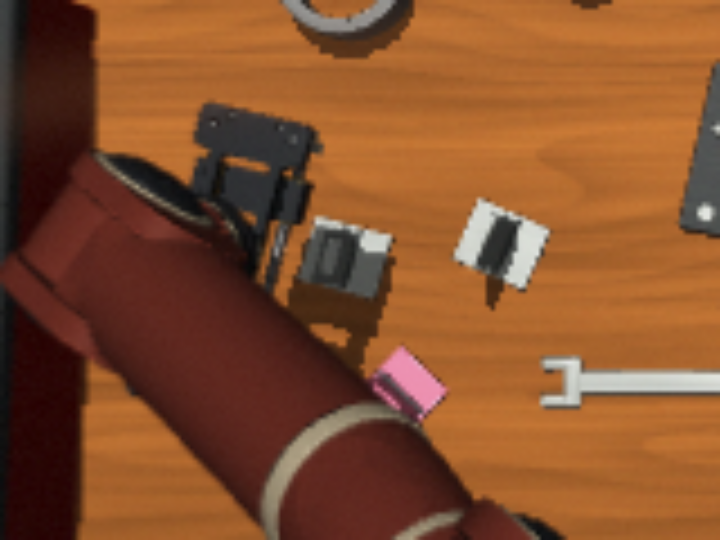

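```bash
python3 -c "
from h import *
s,p,R=st()
for sx in(-.030,.030,-.047,.047): print(sx,proj('side',p+R.apply([sx,0,.008])),proj('side',p+R.apply([sx,.0075,.008])))
print(proj('side',[.477,.3605,.1]),proj('top',[.477,.3605,.1]))
plan([(.477,.3605,.155,-13.9,2)],60)
"
```

```text
-0.03 [257.25114737 297.47265186] [258.90319633 295.38080537]
0.03 [236.79454175 287.5077952 ] [238.50620003 285.52523364]
-0.047 [263.25504383 300.37905865] [264.88805806 298.25506661]
0.047 [231.20261531 284.76722782] [232.92910807 282.81444025]
[247.76553072 299.85910152] [149.21715161 225.85679211]
t 4.63 pos [0.4716 0.3752 0.1567] rpy [-3.131 -0.    -0.23 ] F [-0.53 -0.28 -0.96] w 0.0599
[[-0.005, -0.0, 0.006, 4.3, 6.6, 0.8, 60], [-0.005, -0.0, 0.006, 4.3, 6.5, 0.8, 60]]
```

Request:
send_rows([
  [-0.005,0,0.006,4.5,6.5,0,60],
  [-0.005,0,0.006,4.5,6.5,0,60],
  [0,0,0,0,0,0,60],
])

```text
time: 4.88
position: [0.4803, 0.3589, 0.1594]
tcp_rot: [-3.138, -0.004, -0.246]
ft_force: [0.1, -0.9, 0.3]
width: 0.06
```

```bash
python3 -c "
from h import *
plan([(.477,.3605,.075,-13.9,5)],60)
"
```

```text
t 4.88 pos [0.4803 0.3589 0.1594] rpy [-3.138 -0.004 -0.246] F [ 0.11 -0.88  0.25] w 0.06
[[-0.001, -0.001, -0.001, -0.8, -0.1, 16.9, 60], [-0.001, -0.001, -0.001, -0.8, -0.1, 16.9, 60], [-0.001, -0.001, -0.001, -0.8, -0.1, 16.9, 60], [-0.001, -0.001, -0.001, -0.7, -0.1, 16.9, 60], [-0.001, -0.001, -0.001, -0.7, -0.1, 16.9, 60]]
```

Request:
send_rows([
  [-0.001,-0.001,0,-0.8,-0.1,17,60],
  [-0.001,-0.001,0,-0.8,-0.1,17,60],
  [-0.001,-0.001,0,-0.8,0,17,60],
  [-0.001,-0.001,0,-0.8,0,17,60],
  [0,0,0,0,0,12,60],
])

```text
time: 5.3
position: [0.485, 0.3602, 0.0846]
tcp_rot: [-3.13, -0.013, -0.254]
ft_force: [0.4, -0.6, -0.8]
width: 0.0599
```

```bash
python3 -c "
from h import *
plan([(.477,.3605,.075,-13.9,2)],60)
p,d=cams.camera('side');cv2.imwrite('pics/s2.png',cv2.resize(p[230:360,170:330],None,fx=4.5,fy=4.5))
plan([(.477,.3605,.075,-13.9,2)],60)
"
```

```text
t 5.3 pos [0.485  0.3602 0.0846] rpy [-3.13  -0.013 -0.254] F [ 0.44 -0.63 -0.79] w 0.0599
[[-0.006, -0.006, -0.006, -4.0, 0.9, 4.7, 60], [-0.006, -0.006, -0.006, -3.9, 0.9, 4.7, 60]]
t 5.35 pos [0.4841 0.3591 0.0825] rpy [-3.133 -0.011 -0.254] F [-0.14  0.21 -1.03] w 0.0602
[[-0.004, -0.005, -0.006, -3.7, 0.2, 3.7, 60], [-0.004, -0.005, -0.006, -3.7, 0.2, 3.7, 60]]
```

View pics/s2.png

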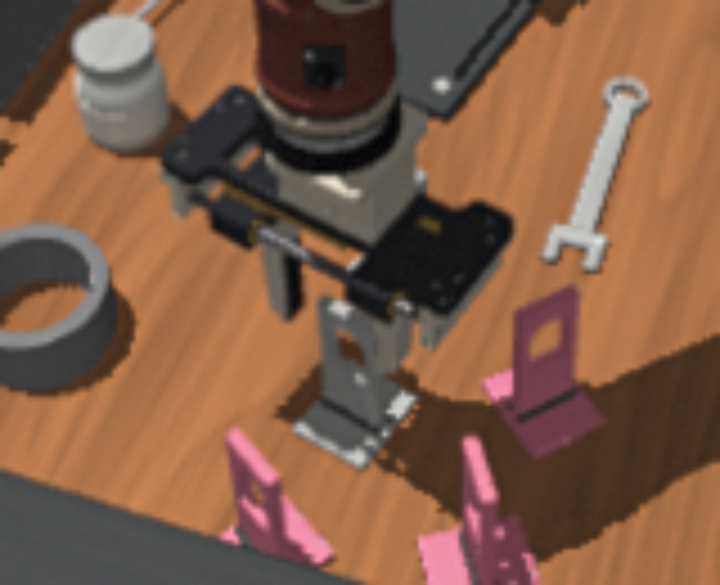

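Request:
send_rows([
  [-0.004,-0.005,-0.006,-3.7,0.2,3.7,60],
  [-0.004,-0.005,-0.006,-3.7,0.2,3.7,60],
  [0,0,0,0,0,0,60],
])

```text
time: 5.6
position: [0.4774, 0.3602, 0.0755]
tcp_rot: [-3.141, -0.001, -0.243]
ft_force: [-0.1, -0.4, -0.7]
width: 0.06
```

```bash
python3 -c "
from h import *
plan([(.477,.3605,.075,-13.9,1)],60)
p,d=cams.camera('side');cv2.imwrite('pics/s3.png',cv2.resize(p[230:360,170:330],None,fx=4.5,fy=4.5))
plan([(.477,.3605,.075,-13.9,1)],60)
"
```

```text
t 5.6 pos [0.4774 0.3602 0.0755] rpy [-3.141e+00 -1.000e-03 -2.430e-01] F [-0.06 -0.39 -0.67] w 0.06
[[-0.0, -0.001, 0.0, -0.5, -0.2, 0.5, 60]]
t 5.65 pos [0.4779 0.3603 0.0759] rpy [-3.14e+00 -2.00e-03 -2.43e-01] F [ 0.39 -0.64  0.15] w 0.0599
[[-0.001, -0.002, -0.0, -0.9, 0.1, 0.9, 60]]
```

View pics/s3.png

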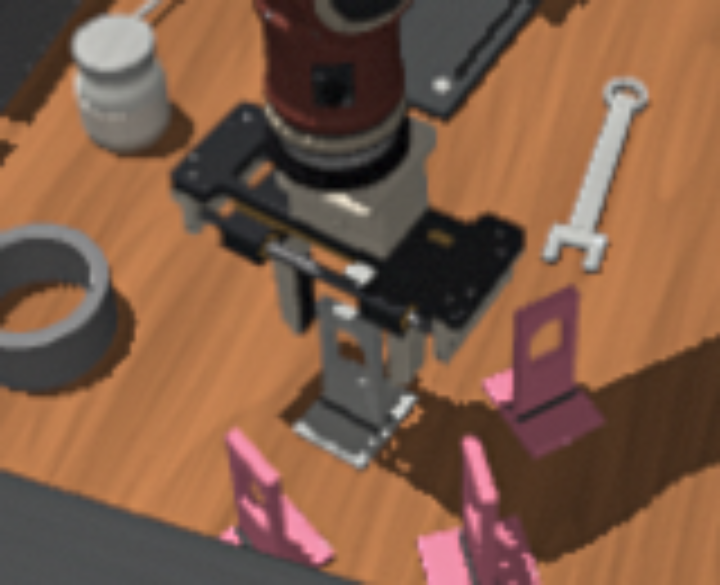

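Request:
send_rows([
  [0,0,0,-0.5,0,0,48],
  [0,0,0,0,0,0,36],
  [0,0,0,0,0,0,30],
  [0,0,0,0,0,0,30],
  [0,0,0,0,0,0,30],
])

```text
time: 6.07
position: [0.4786, 0.3615, 0.0785]
tcp_rot: [-3.137, -0.005, -0.243]
ft_force: [-0.2, 1.3, -3.2]
width: 0.04
```

```bash
python3 -c "
from h import *
plan([(.477,.3605,.28,-13.9,5)],30)
p,d=cams.camera('side');cv2.imwrite('pics/s4.png',cv2.resize(p[230:360,170:330],None,fx=4.5,fy=4.5))
plan([(.477,.3605,.25,-11.8,6)],30)
"
```

```text
t 6.07 pos [0.4786 0.3615 0.0785] rpy [-3.137 -0.005 -0.243] F [-0.21  1.29 -3.21] w 0.04
[[-0.001, -0.001, -0.0, -0.1, 0.1, -40.3, 30], [-0.001, -0.001, -0.0, -0.1, 0.1, -40.3, 30], [-0.001, -0.001, -0.0, -0.2, 0.1, -40.3, 30], [-0.001, -0.001, -0.0, -0.2, 0.2, -40.3, 30], [-0.001, -0.001, -0.0, -0.2, 0.2, -40.3, 30]]
t 6.12 pos [0.4787 0.3615 0.0785] rpy [-3.137 -0.005 -0.243] F [-0.36  0.24 -0.97] w 0.0399
[[-0.001, -0.001, -0.006, -0.1, 0.1, -28.6, 30], [-0.001, -0.001, -0.006, -0.1, 0.1, -28.6, 30], [-0.001, -0.001, -0.006, -0.1, 0.1, -28.6, 30], [-0.001, -0.001, -0.006, -0.2, 0.1, -28.6, 30], [-0.001, -0.001, -0.006, -0.2, 0.2, -28.6, 30]]
[[-0.001, -0.001, -0.006, -0.2, 0.2, -28.6, 30]]
```

View pics/s4.png

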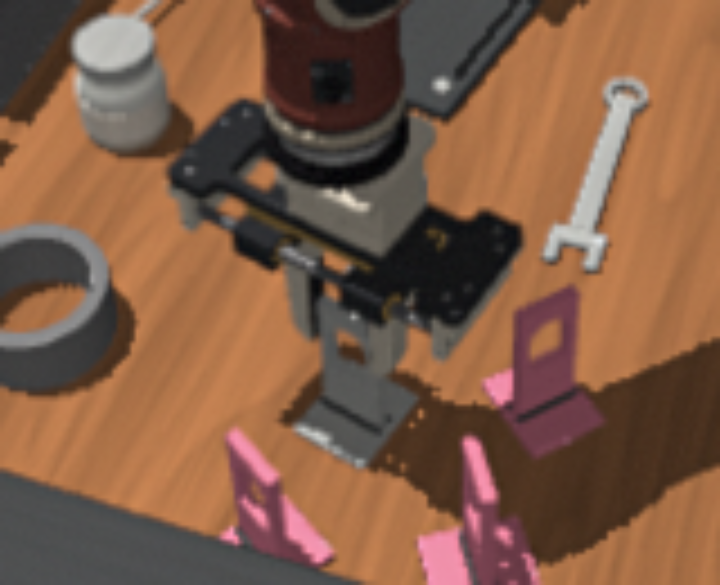

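Request:
send_rows([
  [0,0,0,0,0,-12,30],
  [0,0,-0.005,0,0,-28,30],
  [0,0,-0.005,0,0,-35,30],
  [0,0,-0.005,0,0,-35,30],
  [0,0,-0.005,0,0,-30,30],
])

```text
time: 6.53
position: [0.4725, 0.3552, 0.2151]
tcp_rot: [3.125, 0.012, -0.221]
ft_force: [1.2, -0.1, -3.3]
width: 0.0398
```

```bash
python3 -c "
from h import *
plan([(.565,.1075,.225,-11.7,10)],30)
"
```

```text
t 6.53 pos [0.4725 0.3552 0.2151] rpy [ 3.125  0.012 -0.221] F [ 1.22 -0.12 -3.27] w 0.0398
[[0.002, 0.001, -0.002, 14.4, 22.2, -0.8, 30], [0.002, 0.001, -0.002, 14.4, 22.2, -0.8, 30], [0.002, 0.001, -0.002, 14.4, 22.2, -0.8, 30], [0.002, 0.001, -0.002, 14.3, 22.2, -0.8, 30], [0.002, 0.001, -0.002, 14.3, 22.2, -0.9, 30]]
[[0.002, 0.001, -0.002, 14.3, 22.3, -0.9, 30], [0.002, 0.001, -0.002, 14.2, 22.3, -0.9, 30], [0.002, 0.001, -0.002, 14.2, 22.3, -0.9, 30], [0.002, 0.001, -0.002, 14.2, 22.3, -1.0, 30], [0.002, 0.001, -0.002, 14.1, 22.4, -1.0, 30]]
```

Request:
send_rows([
  [0.002,0.001,-0.002,14.4,22.2,-1,30],
  [0.002,0.001,-0.002,14.4,22.2,-1,30],
  [0.002,0.001,-0.002,14.4,22.2,-1,30],
  [0.002,0.001,-0.002,14.3,22.2,-1,30],
  [0.002,0.001,-0.002,14.3,22.2,-1,30],
])

```text
time: 6.95
position: [0.5174, 0.241, 0.233]
tcp_rot: [-3.127, -0.0, -0.191]
ft_force: [1.3, -0.2, -3.4]
width: 0.0397
```

```bash
python3 -c "
from h import *
plan([(.568,.12,.225,-11.7,5)],30)
"
```

```text
t 6.95 pos [0.5174 0.241  0.233 ] rpy [-3.127 -0.    -0.191] F [ 1.3  -0.15 -3.38] w 0.0397
[[-0.003, -0.0, 0.003, 14.5, 21.9, 1.3, 30], [-0.003, -0.0, 0.003, 14.6, 21.8, 1.3, 30], [-0.003, -0.0, 0.003, 14.6, 21.8, 1.4, 30], [-0.003, -0.0, 0.003, 14.7, 21.7, 1.5, 30], [-0.003, -0.0, 0.003, 14.8, 21.7, 1.5, 30]]
```

Request:
send_rows([
  [-0.003,0,0.003,14.5,21.9,1.4,30],
  [-0.003,0,0.003,14.6,21.8,1.4,30],
  [-0.003,0,0.003,14.6,21.8,1.4,30],
  [-0.003,0,0.003,14.7,21.7,1.5,30],
  [0,0,0.003,14,18,1.5,30],
])

```text
time: 7.37
position: [0.5668, 0.1152, 0.2277]
tcp_rot: [3.141, 0.001, -0.206]
ft_force: [0.0, 0.2, -2.7]
width: 0.0396
```

Request:
send_rows([
  [0,0,0,0,0,0,30],
  [0,0,0,0,0,0,30],
])

```text
time: 7.53
position: [0.5683, 0.1064, 0.2272]
tcp_rot: [3.135, 0.001, -0.218]
ft_force: [-0.6, 0.5, -3.9]
width: 0.0399
```

```bash
python3 -c "
from h import *
plan([(.568,.12,.212,-11.7,3)],30)
p,d=cams.camera('side');cv2.imwrite('pics/s5.png',cv2.resize(p[110:260,190:350],None,fx=4.8,fy=4)[:, :])
plan([(.568,.12,.212,-11.7,3)],30)
p,d=cams.camera('top');cv2.imwrite('pics/t5.png',cv2.resize(p[140:260,180:340],None,fx=5,fy=5))
plan([(.568,.12,.212,-11.7,3)],30)
"
```

```text
t 7.53 pos [0.5683 0.1064 0.2272] rpy [ 3.135e+00  1.000e-03 -2.180e-01] F [-0.57  0.48 -3.87] w 0.0399
[[0.002, 0.0, -0.005, -1.1, -4.4, 5.0, 30], [0.002, 0.0, -0.005, -1.1, -4.4, 5.0, 30], [0.002, 0.0, -0.005, -1.0, -4.4, 5.1, 30]]
t 7.58 pos [0.5686 0.1054 0.2271] rpy [ 3.133  0.    -0.219] F [ 0.3  -1.13 -3.78] w 0.0397
[[0.003, 0.0, -0.005, -1.3, -4.7, 5.0, 30], [0.003, 0.0, -0.005, -1.2, -4.7, 5.0, 30], [0.003, 0.0, -0.005, -1.2, -4.7, 5.0, 30]]
t 7.63 pos [0.5684 0.1067 0.2272] rpy [ 3.134  0.    -0.217] F [-0.45 -0.43 -2.99] w 0.0399
[[0.003, 0.0, -0.004, -1.1, -4.3, 5.0, 30], [0.003, 0.0, -0.004, -1.1, -4.3, 5.0, 30], [0.003, 0.0, -0.004, -1.0, -4.3, 5.0, 30]]
```

View pics/s5.png

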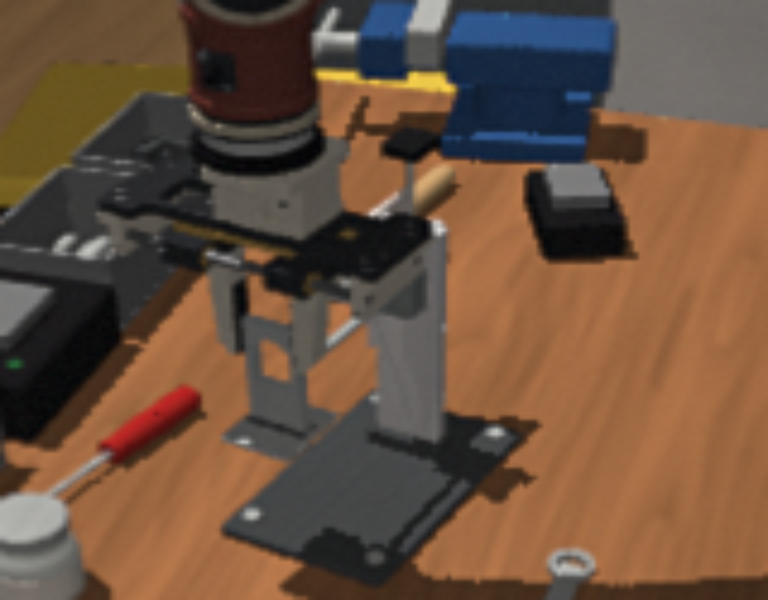

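View pics/t5.png

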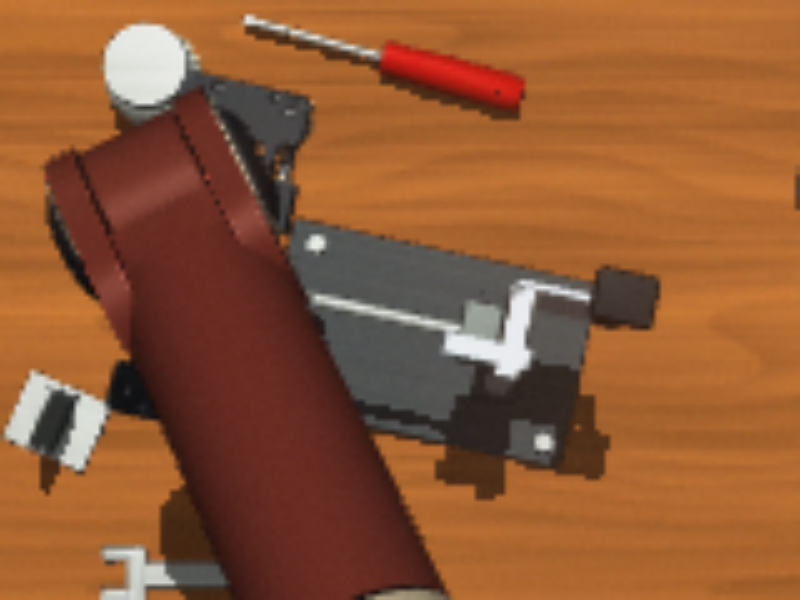

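```bash
cat >> h.py <<'E'
u=np.array([np.cos(np.radians(78.1)),np.sin(np.radians(78.1))]);v=np.array([-u[1],u[0]]);o=np.array([.55,.03])
def bar(s): return o+s*u+(.0009+.0053*s)*v
def ts():
    s,p,R=st();return ((p[:2]-o)@u,(p[:2]-o)@v)
E
python3 -c "
from h import *
s,p,R=st()
print(proj('side',p+R.apply([0,0,-.0075])),proj('side',p+R.apply([0,0,.0325])),bar(.078),bar(.014))
print(proj('side',p+R.apply([.013,-.004,-.0075])),proj('side',p+R.apply([-.013,-.004,-.0075])))
b=bar(.078);plan([(b[0],b[1],.2105,-11.7,3)],30)
"
```

```text
[246.45794125 195.14905268] [247.1063012  205.98032513] [0.56479875 0.10659453] [0.5519336  0.04390001]
[241.96183109 194.56823427] [249.49600171 197.18422994]
t 7.63 pos [0.5684 0.1067 0.2272] rpy [ 3.134  0.    -0.217] F [-0.45 -0.43 -2.99] w 0.0399
[[0.003, 0.0, -0.004, -1.2, 0.3, 5.6, 30], [0.003, 0.0, -0.004, -1.2, 0.3, 5.6, 30], [0.003, 0.0, -0.004, -1.2, 0.3, 5.6, 30]]
```

Request:
send_rows([
  [0.003,0,-0.004,-1.2,0,5.6,30],
  [0.003,0,-0.004,-1.2,0,5.6,30],
  [0.003,0,-0.004,-1.2,0,5.6,30],
  [0,0,0,0,0,0,30],
])

```text
time: 7.97
position: [0.5621, 0.113, 0.2094]
tcp_rot: [-3.137, 0.002, -0.195]
ft_force: [1.0, 0.0, -3.6]
width: 0.0397
```

```bash
python3 -c "
from h import *
p,d=cams.camera('side');cv2.imwrite('pics/s6.png',cv2.resize(p[150:240,220:320],None,fx=6,fy=6,interpolation=cv2.INTER_CUBIC))
print(ts())
b=bar(.045);plan([(b[0],b[1],.2105,-11.7,3)],30)
"
```

```text
(np.float64(0.08416998482493712), np.float64(0.005046314418230309))
t 8.02 pos [0.5624 0.1134 0.21  ] rpy [-3.136e+00  1.000e-03 -1.950e-01] F [-0.31  0.44 -2.78] w 0.0398
[[-0.002, 0.0, 0.003, 1.1, 13.1, -0.2, 30], [-0.002, 0.0, 0.003, 1.2, 13.1, -0.2, 30], [-0.002, 0.0, 0.003, 1.2, 13.1, -0.2, 30]]
```

View pics/s6.png

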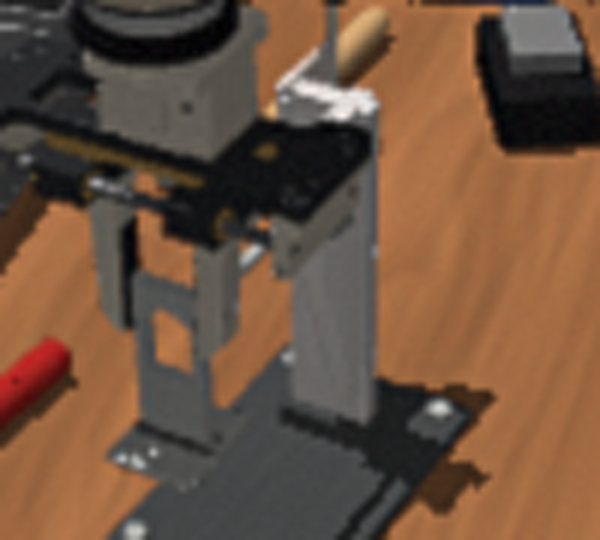

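Request:
send_rows([
  [-0.002,0,0.003,1.2,12,0,30],
  [-0.002,0,0.003,1.2,10,0,30],
  [-0.002,0,0.003,1.2,8,0,30],
  [0,0,0,0,0,0,30],
])

```text
time: 8.35
position: [0.5597, 0.0811, 0.2099]
tcp_rot: [3.14, 0.001, -0.203]
ft_force: [-0.2, -0.6, -3.7]
width: 0.0397
```

```bash
python3 -c "
from h import *
p,d=cams.camera('side');cv2.imwrite('pics/s7.png',cv2.resize(p[150:240,220:320],None,fx=6,fy=6,interpolation=cv2.INTER_CUBIC))
print(ts())
b=bar(.014);plan([(b[0],b[1],.2105,-11.7,5)],30)
"
```

```text
(np.float64(0.05298604880257233), np.float64(0.0011536259015702752))
t 8.4 pos [0.5598 0.0821 0.21  ] rpy [ 3.141e+00  1.000e-03 -2.020e-01] F [ 0.97  1.06 -2.78] w 0.0399
[[0.0, 0.0, 0.0, -0.0, 7.8, -0.1, 30], [0.0, 0.0, 0.0, -0.0, 7.8, -0.1, 30], [0.0, 0.0, 0.0, -0.0, 7.8, -0.1, 30], [0.0, 0.0, 0.0, 0.0, 7.8, -0.1, 30], [0.0, 0.0, 0.0, 0.0, 7.8, -0.1, 30]]
```

View pics/s7.png

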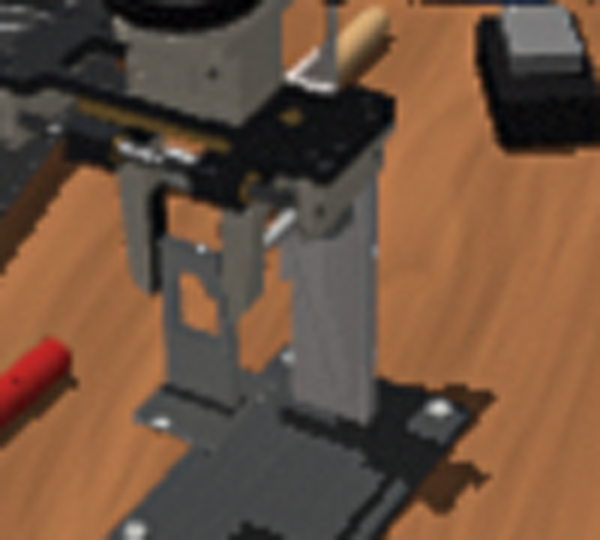

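Request:
send_rows([
  [0,0,0,0,8,0,30],
  [0,0,0,0,8,0,30],
  [0,0,0,0,0,0,30],
])

```text
time: 8.65
position: [0.5566, 0.065, 0.2105]
tcp_rot: [-3.141, -0.0, -0.202]
ft_force: [-0.6, -1.3, -3.9]
width: 0.0398
```

```bash
python3 -c "
from h import *
p,d=cams.camera('side');cv2.imwrite('pics/s8.png',cv2.resize(p[150:240,220:320],None,fx=6,fy=6,interpolation=cv2.INTER_CUBIC))
print(ts())
b=bar(.014);plan([(b[0],b[1],.2105,-11.7,4)],30)
"
```

```text
(np.float64(0.03647234779753492), np.float64(0.0007348783893634889))
t 8.7 pos [0.5568 0.0658 0.2105] rpy [-3.14  -0.    -0.202] F [ 0.16 -0.28 -2.89] w 0.0398
[[-0.0, -0.0, 0.001, -0.1, 5.6, -0.0, 30], [-0.0, -0.0, 0.001, -0.1, 5.6, -0.0, 30], [-0.0, -0.0, 0.001, -0.1, 5.6, -0.0, 30], [-0.0, -0.0, 0.001, -0.1, 5.6, -0.0, 30]]
```

View pics/s8.png

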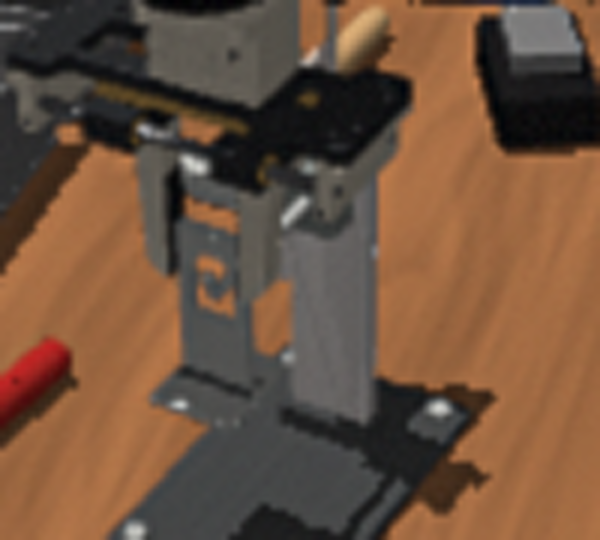

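Request:
send_rows([
  [0,0,0,0,6,0,30],
  [0,0,0,0,6,0,30],
  [0,0,0,0,6,0,30],
  [0,0,0,0,4.5,0,30],
  [0,0,0,0,0,0,30],
])

```text
time: 9.12
position: [0.5518, 0.0423, 0.2106]
tcp_rot: [-3.14, -0.001, -0.201]
ft_force: [-0.2, -0.1, -3.7]
width: 0.04
```

```bash
python3 -c "
from h import *
F=[]
for i in range(10):
    p,d=cams.camera('side');F.append(monitor.read_state()['ft_force'])
cv2.imwrite('pics/s9.png',cv2.resize(p[150:240,220:320],None,fx=6,fy=6,interpolation=cv2.INTER_CUBIC))
F=np.array(F);print(F.mean(0),F.std(0))
print(ts())
b=bar(.014);plan([(b[0],b[1],.1865,-11.7,4)],30)
"
```

```text
[ 0.31027243 -0.0690566  -3.48695898] [0.4483934  0.69052052 0.35088308]
(np.float64(0.014452542024704225), np.float64(0.0009680503376475))
t 9.62 pos [0.552  0.0443 0.2108] rpy [-3.138e+00 -1.000e-03 -1.990e-01] F [ 0.48 -0.81 -4.12] w 0.0401
[[-0.001, -0.0, 0.001, -0.0, 0.1, 6.1, 30], [-0.001, -0.0, 0.001, -0.0, 0.1, 6.1, 30], [-0.001, -0.0, 0.001, -0.0, 0.1, 6.1, 30], [-0.001, -0.0, 0.001, -0.0, 0.1, 6.1, 30]]
```

View pics/s9.png

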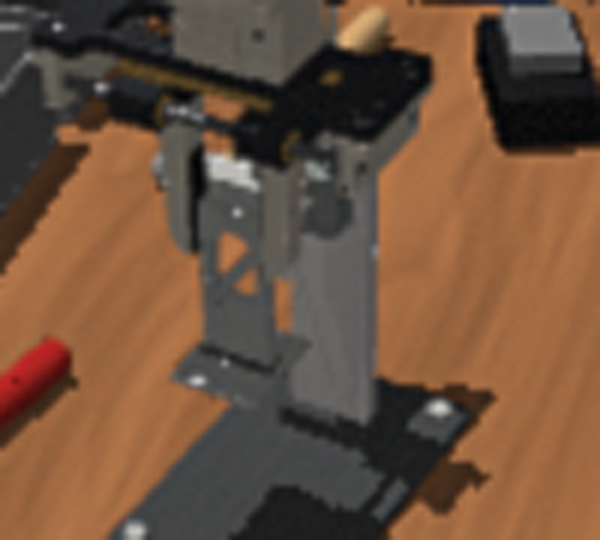

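Request:
send_rows([
  [-0.001,0,0.001,0,0,6,30],
  [-0.001,0,0.001,0,0,6,30],
  [0,0,0,0,0,6,30],
  [0,0,0,0,0,4,30],
  [0,0,0,0,0,4,30],
])

```text
time: 10.03
position: [0.5526, 0.0449, 0.1828]
tcp_rot: [-3.14, -0.002, -0.2]
ft_force: [-0.3, 0.4, -2.1]
width: 0.0395
```

Request:
send_rows([
  [0,0,0,0,0,4,30],
  [0,0,0,0,0,4,30],
  [0,0,0,0,0,4,30],
  [0,0,0,0,0,0,30],
])

```text
time: 10.37
position: [0.5526, 0.0448, 0.1686]
tcp_rot: [-3.14, -0.001, -0.2]
ft_force: [0.3, 0.2, -1.3]
width: 0.0398
```

```bash
python3 -c "
from h import *
F=[]
for i in range(6):
    p,d=cams.camera('side');F.append(monitor.read_state()['ft_force'])
cv2.imwrite('pics/s10.png',cv2.resize(p[150:240,220:320],None,fx=6,fy=6,interpolation=cv2.INTER_CUBIC))
F=np.array(F);print(F.mean(0),F.std(0))
print(ts())
b=bar(.014);plan([(b[0],b[1],.149,-11.7,5)],30)
"
```

```text
[-0.48565947 -0.28410495 -1.69754001] [0.46237866 0.40114266 0.52823818]
(np.float64(0.015073440461971153), np.float64(0.0005007149677107572))
t 10.67 pos [0.5526 0.0449 0.1696] rpy [-3.14e+00 -2.00e-03 -2.00e-01] F [-0.88 -0.44 -1.9 ] w 0.0396
[[-0.0, -0.0, 0.001, -0.1, 0.2, 4.1, 30], [-0.0, -0.0, 0.001, -0.1, 0.2, 4.1, 30], [-0.0, -0.0, 0.001, -0.1, 0.2, 4.1, 30], [-0.0, -0.0, 0.001, -0.1, 0.2, 4.1, 30], [-0.0, -0.0, 0.001, -0.1, 0.2, 4.1, 30]]
```

View pics/s10.png

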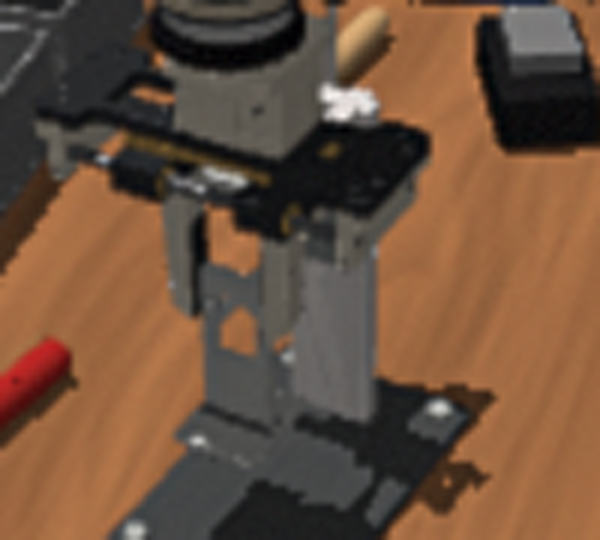

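Request:
send_rows([
  [0,0,0.001,0,0,4,30],
  [0,0,0,0,0,4,30],
  [0,0,0,0,0,4,30],
  [0,0,0,0,0,4,30],
  [0,0,0,0,0,2,30],
])

```text
time: 11.08
position: [0.553, 0.0449, 0.1513]
tcp_rot: [-3.14, -0.004, -0.202]
ft_force: [-0.9, -0.9, 0.0]
width: 0.0396
```

```bash
python3 -c "
from h import *
F=[];Z=[]
for i in range(14):
    p,d=cams.camera('side');s=monitor.read_state();F.append(s['ft_force']);Z.append(s['position'][2])
F=np.array(F);print(F.mean(0),F.std(0),np.mean(Z))
print(ts())
plan([],30)
"
```

```text
[-0.93120048 -0.09465951  0.19337058] [0.318262   0.45989387 0.53831427] 0.15183303541771442
(np.float64(0.01519143190731945), np.float64(0.00013919839009547772))
t 11.78 pos [0.553  0.0449 0.1519] rpy [-3.14  -0.004 -0.202] F [-1.02  0.01  0.69] w 0.0398
```

Request:
send_rows([
  [0,0,0,0,0,-2,30],
  [0,0,0,0,0,0,30],
  [0,0,0,0,0,0,44],
  [0,0,0,0,0,0,54],
  [0,0,0,0,0,0,62],
])

```text
time: 12.2
position: [0.5547, 0.0453, 0.1548]
tcp_rot: [-3.138, -0.008, -0.202]
ft_force: [-0.3, -0.9, 0.2]
width: 0.0529
```

```bash
python3 -c "
from h import *
p,d=cams.camera('side');cv2.imwrite('pics/s11.png',cv2.resize(p[150:240,220:320],None,fx=6,fy=6,interpolation=cv2.INTER_CUBIC))
plan([(.553,.0449,.30,-11.7,8)],62)
"
```

```text
t 12.25 pos [0.5548 0.0454 0.1548] rpy [-3.138 -0.008 -0.202] F [ 1.11  0.7  -0.66] w 0.0565
[[-0.0, -0.001, 0.0, -0.1, 0.0, -18.1, 62], [-0.0, -0.001, 0.0, -0.1, 0.0, -18.1, 62], [-0.0, -0.001, 0.0, -0.1, 0.0, -18.1, 62], [-0.0, -0.001, 0.0, -0.1, 0.1, -18.1, 62], [-0.0, -0.001, 0.0, -0.1, 0.1, -18.1, 62]]
[[-0.0, -0.001, 0.0, -0.1, 0.1, -18.1, 62], [-0.0, -0.001, 0.0, -0.2, 0.1, -18.1, 62], [-0.0, -0.001, 0.0, -0.2, 0.1, -18.1, 62]]
```

View pics/s11.png

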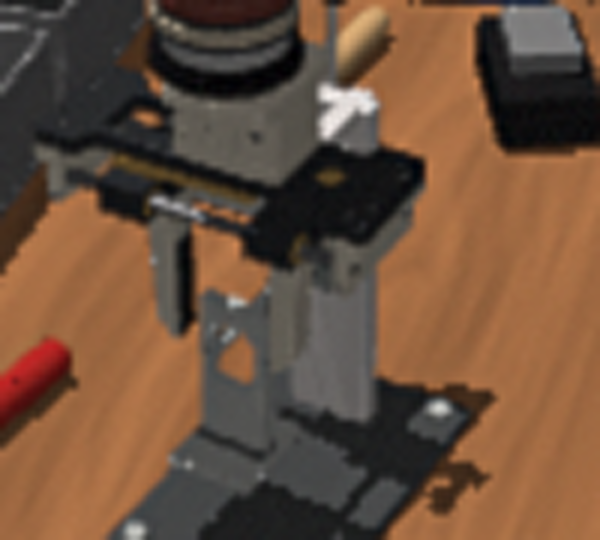

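Request:
send_rows([
  [0,0,0,-1.5,0,0,72],
  [0,0,0,-1,0,0,72],
  [0,0,0,0,0,0,72],
])

```text
time: 12.5
position: [0.5528, 0.0461, 0.155]
tcp_rot: [-3.137, -0.009, -0.202]
ft_force: [-0.1, 0.3, -0.5]
width: 0.0715
```

```bash
python3 -c "
from h import *
p,d=cams.camera('side');cv2.imwrite('pics/s12.png',cv2.resize(p[150:240,220:320],None,fx=6,fy=6,interpolation=cv2.INTER_CUBIC))
plan([(.553,.0449,.30,-11.7,8)],72)
"
```

```text
t 12.55 pos [0.5529 0.0461 0.155 ] rpy [-3.137 -0.009 -0.202] F [ 0.2  -0.22  0.72] w 0.0717
[[-0.001, -0.001, 0.0, 0.2, 0.1, -18.1, 72], [-0.001, -0.001, 0.0, 0.2, 0.1, -18.1, 72], [-0.001, -0.001, 0.0, 0.2, 0.1, -18.1, 72], [-0.001, -0.001, 0.0, 0.2, 0.1, -18.1, 72], [-0.001, -0.001, 0.0, 0.1, 0.1, -18.1, 72]]
[[-0.001, -0.001, 0.0, 0.1, 0.1, -18.1, 72], [-0.001, -0.001, 0.0, 0.1, 0.1, -18.1, 72], [-0.001, -0.001, 0.0, 0.1, 0.1, -18.1, 72]]
```

View pics/s12.png

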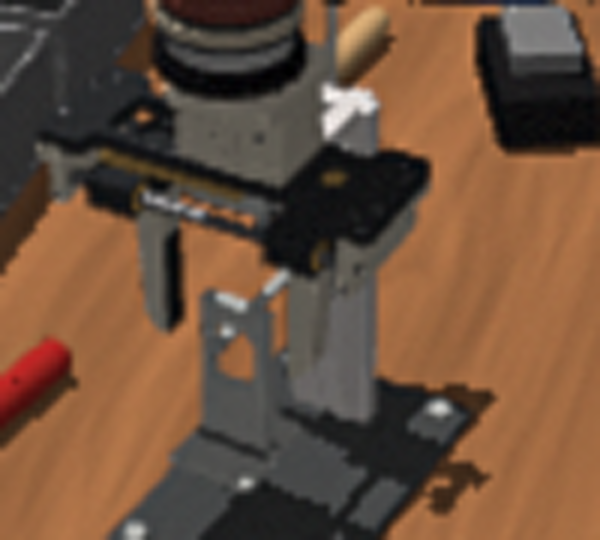

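Request:
send_rows([
  [0,-0.001,0,0,0,-12,72],
  [0,-0.001,0,0,0,-18,72],
  [0,-0.001,0,0,0,-18,72],
  [0,-0.001,0,0,0,-18,72],
  [0,-0.001,0,0,0,-18,72],
])

```text
time: 12.97
position: [0.5488, 0.0452, 0.2373]
tcp_rot: [-3.14, 0.007, -0.201]
ft_force: [-0.0, -0.8, -0.1]
width: 0.0719
```

Request:
send_rows([
  [0,0,0,0,0,-25,40],
  [0,0,0,0,0,-30,20],
  [0,0,0,0,0,-30,0],
  [0,0,0,0,0,-30,0],
  [0,0,0,0,0,-20,0],
])

```text
time: 13.38
position: [0.5479, 0.0444, 0.3774]
tcp_rot: [3.141, 0.011, -0.2]
ft_force: [0.6, 0.4, 1.3]
width: 0.0432
```

```bash
python3 -c "
from h import *
p,d=cams.camera('top');cv2.imwrite('pics/t13.png',cv2.resize(p[140:260,210:370],None,fx=5,fy=5,interpolation=cv2.INTER_CUBIC))
np.save('d_top13.npy',d)
p,d=cams.camera('side');cv2.imwrite('pics/s13.png',cv2.resize(p[110:260,190:350],None,fx=4.8,fy=4)); cv2.imwrite('pics/side13.png',p)
pc=o+(-.1475)*u+(-.029)*v;print(pc)
plan([(.553,.0449,.38,-11.7,2),(pc[0],pc[1],.38,-11.7,6)],0)
"
```

```text
[ 0.54796164 -0.12031   ]
t 13.48 pos [0.5491 0.045  0.3785] rpy [-3.14   0.006 -0.2  ] F [ 0.01  1.56 -0.49] w 0.0352
[[-0.001, 0.003, 0.002, 1.9, -0.3, -0.8, 0], [-0.001, 0.003, 0.002, 1.9, -0.3, -0.8, 0], [-0.0, 0.0, -0.0, 4.8, 27.1, 0.0, 0], [-0.0, 0.0, -0.0, 4.8, 27.1, 0.0, 0], [-0.0, 0.0, -0.0, 4.8, 27.1, 0.0, 0]]
[[-0.0, 0.0, -0.0, 4.8, 27.1, 0.0, 0], [-0.0, 0.0, -0.0, 4.8, 27.1, 0.0, 0], [-0.0, 0.0, -0.0, 4.8, 27.1, 0.0, 0]]
```

View pics/s13.png

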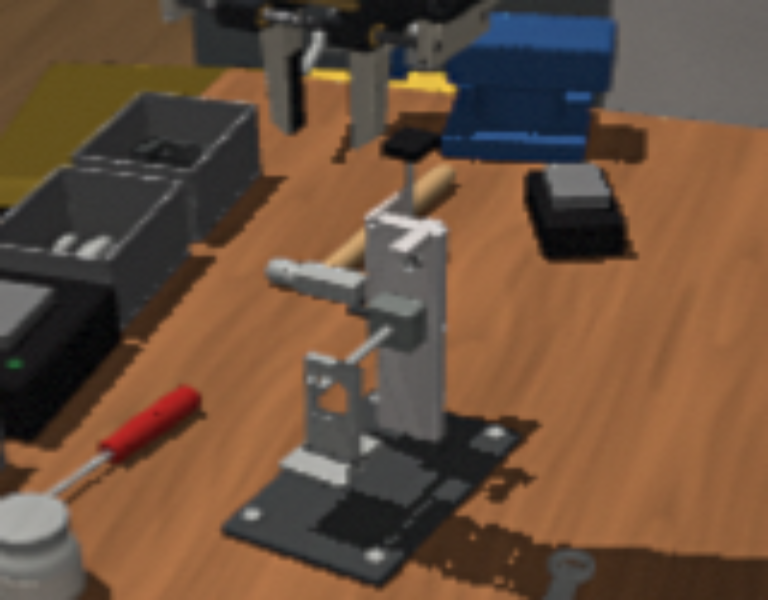

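View pics/t13.png

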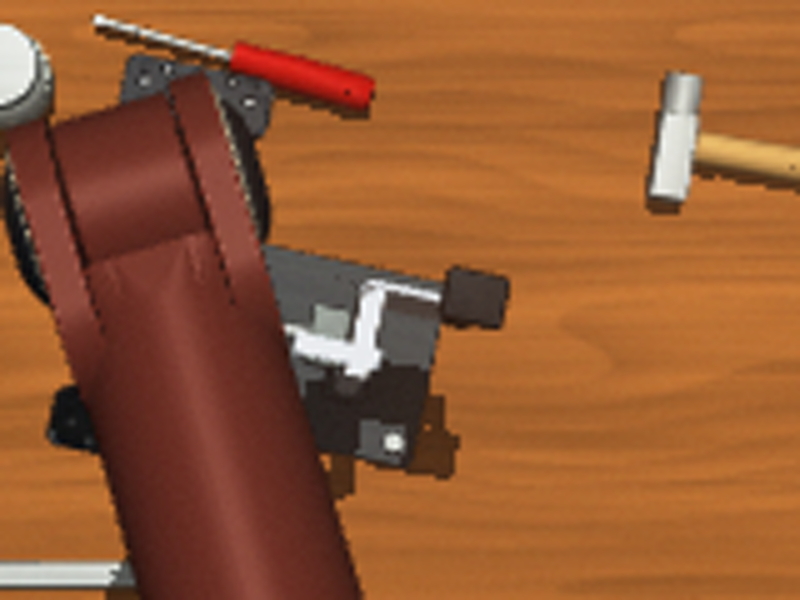

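Request:
send_rows([
  [0,0.003,0.002,4,20,0,0],
  [0,0.002,0,5,27,0,0],
  [0,0,0,5,27,0,0],
  [0,0,0,5,27,0,0],
  [0,0,0,5,27,0,0],
])

```text
time: 13.9
position: [0.5457, -0.0794, 0.3743]
tcp_rot: [-3.135, 0.007, -0.182]
ft_force: [-0.0, -0.7, 0.9]
width: 0.003
```

```bash
python3 -c "
from h import *
pc=o+(-.1475)*u+(-.029)*v
plan([(pc[0],pc[1],.36,-11.7,2)],0)
"
```

```text
t 13.9 pos [ 0.5457 -0.0794  0.3743] rpy [-3.135  0.007 -0.182] F [-0.03 -0.69  0.94] w 0.003
[[-0.003, 0.003, 0.011, 4.9, 19.9, 7.0, 0], [-0.003, 0.003, 0.011, 5.1, 19.9, 7.1, 0]]
```

Request:
send_rows([
  [-0.003,0.003,0.011,5,20,3,0],
  [-0.003,0.003,0.011,5,13,3,0],
  [0,0,0,0,0,0,0],
  [0,0,0,0,0,0,0],
])

```text
time: 14.23
position: [0.5466, -0.1235, 0.3622]
tcp_rot: [3.137, 0.009, -0.218]
ft_force: [0.6, 0.3, -0.1]
width: 0.0006
```

```bash
cat > m.py <<'E'
from h import *
def pts(n,d,x0,y0,x1,y1):
    return np.array([np.r_[xyz(n,(x,y),float(d[y,x])),x,y] for y in range(y0,y1) for x in range(x0,x1) if d[y,x]>0])
E
python3 -c "
from m import *
D=[]
for i in range(8):
    p,d=cams.camera('top');D.append(d)
np.save('D14.npy',np.array(D));cv2.imwrite('pics/t14.png',cv2.resize(p[140:260,210:370],None,fx=5,fy=5,interpolation=cv2.INTER_CUBIC))
pc=o+(-.1475)*u+(-.029)*v
plan([(pc[0],pc[1],.32,-11.7,2)],0)
"
```

```text
t 14.63 pos [ 0.5472 -0.1228  0.3636] rpy [ 3.137  0.007 -0.215] F [-0.35 -0.18 -0.08] w 0.0008
[[0.003, 0.003, -0.006, 0.3, -1.4, 21.8, 0], [0.003, 0.003, -0.006, 0.2, -1.4, 21.8, 0]]
```

View pics/t14.png

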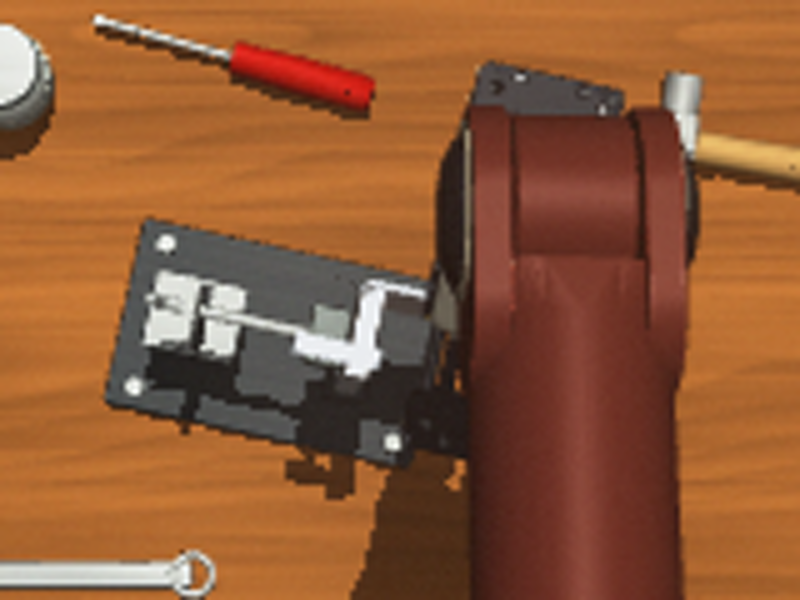

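```bash
cat >> m.py <<'E'
def meas(d):
    P=pts("top",d,228,186,292,222);s=(P[:,:2]-o)@u;t=(P[:,:2]-o)@v
    z=P[:,2]
    m=(abs(t-.001)<.0035)&(s>-.05)&(s<.006)&(z>.12)&(z<.205);b=(z[m].mean(),m.sum())
    k=(s>-.072)&(s<-.052)&(t>-.02)&(t<-.003)&(z>.14)&(z<.222);bl=(np.median(z[k]),k.sum())
    m=(abs(s-.015)<.035)&(abs(t)<.03)&(z<.1)&(z>.04);f=(np.median(z[m]) if m.sum() else 0,m.sum())
    return b,bl,f
E
python3 -c "
from m import *
np.set_printoptions(precision=4)
f=lambda r:[(round(float(a),4),int(b)) for a,b in r]
print(f(meas(np.load('d_top0.npy'))))
for d in np.load('D14.npy'):print(f(meas(d)))
d=np.load('D14.npy').mean(0)
print(f(meas(d)))
print((d[196:210,268:284]))
"
```

```text
[(0.1935, 41), (0.21, 18), (0.0, 0)]
[(0.1585, 40), (0.1754, 17), (0.0794, 190)]
[(0.1602, 41), (0.176, 17), (0.0799, 193)]
[(0.1591, 39), (0.1762, 17), (0.0798, 191)]
[(0.1594, 39), (0.1751, 17), (0.0795, 193)]
[(0.1591, 39), (0.1755, 17), (0.0798, 192)]
[(0.1591, 38), (0.1763, 18), (0.0799, 190)]
[(0.1583, 43), (0.1746, 18), (0.0805, 192)]
[(0.1597, 40), (0.1749, 18), (0.0799, 192)]
[(0.1592, 37), (0.1756, 17), (0.0795, 187)]
[[1.5222 1.5235 1.5215 1.3315 1.5229 1.5225 1.5223 1.5236 1.5216 1.3758
  1.3753 1.3728 1.3743 1.3758 1.3756 1.2941]
 [1.5206 1.5193 1.5207 1.5236 1.523  1.523  1.522  1.5211 1.5222 1.3737
  1.3736 1.3765 1.5239 1.5228 1.3009 1.2984]
 [1.5214 1.5193 1.5205 1.5219 1.5231 1.5206 1.5227 1.5214 1.5217 1.3735
  1.3768 1.5225 1.5207 1.5199 1.1354 1.298 ]
 [1.5207 1.5216 1.5194 1.5197 1.5206 1.5196 1.5209 1.521  1.5213 1.3729
  1.3718 1.5208 1.5211 1.3832 1.2913 1.2888]
 [1.5192 1.5203 1.522  1.5205 1.522  1.5198 1.5211 1.5208 1.3741 1.3728
  1.3759 1.5201 1.521  1.3504 1.2886 1.2912]
 [1.5206 1.5207 1.5204 1.5191 1.5227 1.3579 1.3567 1.3582 1.3583 1.3714
  1.1988 1.
[... 269 characters left out ...]
[1.5194 1.5189 1.5202 1.5177 1.3541 1.3554 1.3558 1.3554 1.3539 1.3558
  1.3551 1.3561 1.3724 1.2872 1.2895 1.2888]
 [1.3695 1.3716 1.3735 1.3727 1.3566 1.3565 1.3538 1.3553 1.354  1.3529
  1.3552 1.3578 1.3384 1.2894 1.2885 1.2893]
 [1.3723 1.288  1.199  1.3696 1.3548 1.3561 1.3551 1.186  1.353  1.3546
  1.3535 1.3561 1.3074 1.288  1.2882 1.288 ]
 [1.518  1.1277 1.2877 1.2873 1.2892 1.2885 1.2879 1.354  1.3539 1.355
  1.3557 1.3543 1.2888 1.2873 1.2874 1.287 ]
 [1.5167 1.288  1.2874 1.2875 1.2869 1.2876 1.2871 1.2875 1.2873 1.2898
  1.2872 1.2875 1.2875 1.2885 1.287  1.2875]
 [1.5189 1.2896 1.2876 1.2875 1.2871 1.2879 1.2879 1.2877 1.2881 1.2854
  1.2867 1.2856 1.2884 1.1258 1.2873 1.2885]]
```

```bash
python3 -c "
from m import *
f=lambda r:[(round(float(a),4),int(b)) for a,b in r]
D=[]
for i in range(40):
    p,d=cams.camera('top');D.append(d)
D=np.array(D);np.save('D15.npy',D)
for a in range(0,40,5):print(f(meas(D[a:a+5].mean(0))))
R=[meas(d) for d in D[15:]];print([np.mean([r[i][0] for r in R]) for i in range(3)],[np.std([r[i][0] for r in R]) for i in range(3)])
d0=np.load('d_top0.npy');P=pts('top',d0,299,196,311,204);m=abs(P[:,2]-.285)<.012;print('pad z0',P[m,2].mean(),m.sum(),P[m,:2].mean(0))
P=pts('top',d0,170,270,240,330);print('bench z',np.median(P[:,2]))
pc=o+(-.1475)*u+(-.029)*v
plan([(pc[0],pc[1],.312,-11.7,3)],0)
"
```

```text
[(0.1592, 40), (0.1753, 16), (0.0796, 192)]
[(0.1595, 39), (0.1749, 17), (0.0797, 185)]
[(0.1593, 38), (0.1761, 16), (0.0796, 192)]
[(0.1593, 39), (0.1759, 15), (0.0797, 190)]
[(0.1595, 41), (0.1751, 16), (0.0797, 188)]
[(0.159, 38), (0.1752, 16), (0.0796, 191)]
[(0.1593, 40), (0.1754, 17), (0.0797, 186)]
[(0.1593, 40), (0.1757, 17), (0.0798, 190)]
[np.float64(0.15926841831121363), np.float64(0.17513344603075123), np.float64(0.07981792355001144)] [np.float64(0.00030433415761683713), np.float64(0.0007199699275939392), np.float64(0.00025258832674500723)]
pad z0 0.28488923991866744 95 [ 0.54709527 -0.12049321]
bench z 0.0006403508698316074
t 16.63 pos [ 0.547  -0.1239  0.3632] rpy [ 3.136  0.007 -0.217] F [-0.71 -0.55 -0.73] w 0.0008
[[0.002, 0.002, -0.004, 0.2, -1.3, 17.1, 0], [0.002, 0.002, -0.004, 0.2, -1.3, 17.1, 0], [0.002, 0.002, -0.004, 0.1, -1.3, 17.1, 0]]
```

Request:
send_rows([
  [0.002,0.002,-0.004,0,-1.3,17,0],
  [0.002,0.002,-0.004,0,-1.3,17,0],
  [0.002,0.002,-0.004,0,-1.3,17,0],
  [0,0,0,0,0,0,0],
])

```text
time: 16.97
position: [0.5487, -0.1202, 0.312]
tcp_rot: [-3.141, -0.004, -0.205]
ft_force: [-0.8, -0.3, -0.4]
width: 0.0003
```

```bash
python3 -c "
from h import *
p,d=cams.camera('side');cv2.imwrite('pics/s16.png',cv2.resize(p[110:210,220:340],None,fx=6,fy=6,interpolation=cv2.INTER_CUBIC))
pc=o+(-.1475)*u+(-.029)*v
plan([(pc[0],pc[1],.293,-11.7,3)],0)
"
```

```text
t 17.02 pos [ 0.5496 -0.1203  0.3138] rpy [-3.141 -0.007 -0.205] F [-0.83 -0.35  0.42] w 0.0007
[[-0.0, -0.002, -0.0, -0.6, 0.1, 6.9, 0], [-0.0, -0.002, -0.0, -0.6, 0.1, 6.9, 0], [-0.0, -0.002, -0.0, -0.6, 0.1, 6.9, 0]]
```

View pics/s16.png

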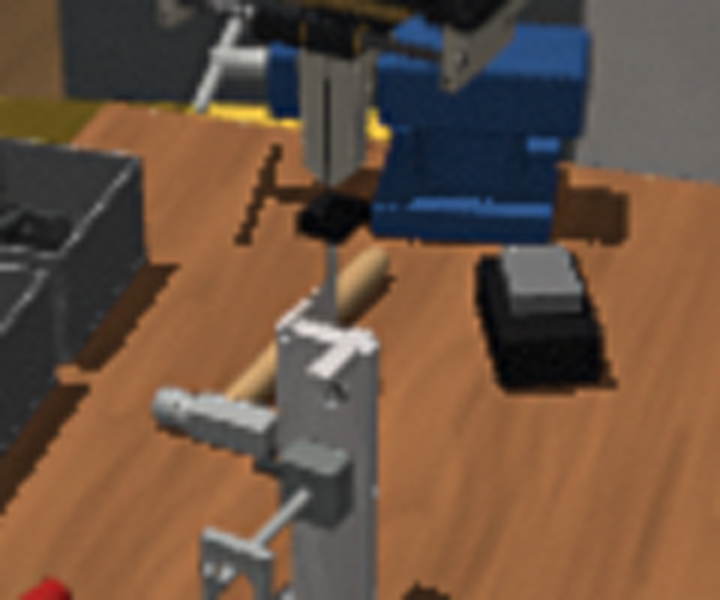

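Request:
send_rows([
  [0,-0.002,0,-0.6,0,7,0],
  [0,-0.002,0,-0.6,0,7,0],
  [0,-0.002,0,-0.5,0,4,0],
  [0,0,0,0,0,4,0],
  [0,0,0,0,0,4,0],
])

```text
time: 17.43
position: [0.5504, -0.1203, 0.2901]
tcp_rot: [-3.14, -0.008, -0.206]
ft_force: [-1.1, 0.4, 0.8]
width: 0.0008
```

```bash
python3 -c "
from h import *
pc=o+(-.1475)*u+(-.029)*v
plan([(pc[0],pc[1],.270,-11.7,4)],0)
"
```

```text
t 17.43 pos [ 0.5504 -0.1203  0.2901] rpy [-3.14  -0.008 -0.206] F [-1.12  0.44  0.78] w 0.0008
[[-0.0, -0.002, -0.001, -0.6, 0.1, 5.0, 0], [-0.0, -0.002, -0.001, -0.6, 0.1, 5.0, 0], [-0.0, -0.002, -0.001, -0.6, 0.1, 5.0, 0], [-0.0, -0.002, -0.001, -0.6, 0.1, 5.0, 0]]
```

Request:
send_rows([
  [0,0,0,0,0,5,0],
  [0,0,0,0,0,5,0],
  [0,0,0,0,0,5,0],
  [0,0,0,0,0,4,0],
  [0,0,0,0,0,0,0],
])

```text
time: 17.85
position: [0.5503, -0.1202, 0.2696]
tcp_rot: [-3.141, -0.008, -0.206]
ft_force: [0.1, 0.4, 1.2]
width: 0.0003
```

```bash
python3 -c "
from h import *
p,d=cams.camera('side');cv2.imwrite('pics/s17.png',cv2.resize(p[110:210,220:340],None,fx=6,fy=6,interpolation=cv2.INTER_CUBIC))
pc=o+(-.1475)*u+(-.029)*v
plan([],0)
"
```

```text
t 17.9 pos [ 0.5503 -0.1202  0.2698] rpy [-3.141 -0.008 -0.206] F [-0.75  0.09  0.06] w 0.0005
```

View pics/s17.png

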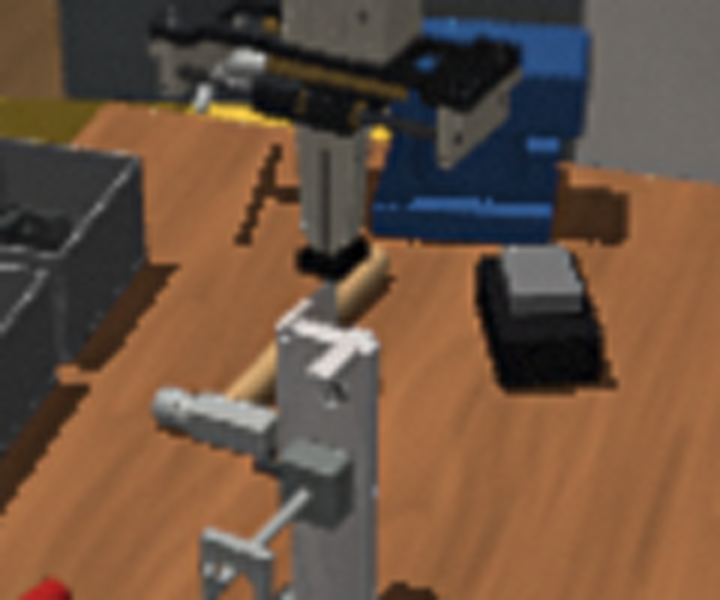

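Request:
send_rows([
  [0,0,0,0,0,-15,0],
  [0,0,0,0,0,-30,0],
  [0,0,0,0,20,-20,0],
  [0,0,0,0,35,0,0],
  [0,0,0,0,38,0,0],
])

```text
time: 18.32
position: [0.5341, -0.2015, 0.3364]
tcp_rot: [-3.133, -0.008, -0.184]
ft_force: [-0.0, -0.2, 0.3]
width: 0.0003
```

Request:
send_rows([
  [0,0,0,0,35,0,0],
  [0,0,0,0,20,0,0],
  [0,0,0,0,0,0,0],
])

```text
time: 18.57
position: [0.5217, -0.2679, 0.3367]
tcp_rot: [-3.14, -0.011, -0.196]
ft_force: [0.5, -0.7, -0.4]
width: 0.0003
```

```bash
python3 -c "
from m import *
f=lambda r:[(round(float(a),4),int(b)) for a,b in r]
D=[]
for i in range(20):
    p,d=cams.camera('top');D.append(d)
D=np.array(D);np.save('D18.npy',D);cv2.imwrite('pics/t18.png',cv2.resize(p[160:230,220:340],None,fx=6.6,fy=6.6,interpolation=cv2.INTER_CUBIC))
d=np.median(D,0);np.save('d18.npy',d)
print(f(meas(d)))
P=pts('top',d,299,196,311,204);m=abs(P[:,2]-.262)<.012;print('pad z',P[m,2].mean(),np.median(P[m,2]),m.sum(),P[m,:2].mean(0))
P=pts('top',d,170,270,240,330);print('bench z',np.median(P[:,2]))
plan([],0)
np.set_printoptions(linewidth=200,precision=3,suppress=True)
Z=np.array([[xyz('top',(x,y),float(d[y,x]))[2] for x in range(268,300)] for y in range(190,206)]);print(Z)
"
```

```text
[(0.1592, 41), (0.1757, 17), (0.0798, 192)]
pad z 0.26093034427507233 0.2609329320165257 93 [ 0.54932573 -0.12229088]
bench z 0.0006261187688294534
t 19.57 pos [ 0.5234 -0.2616  0.3372] rpy [-3.137 -0.011 -0.187] F [ 0.22 -0.45 -0.31] w 0.0002
[[ 0.011  0.011  0.011  0.001 -0.     0.    -0.002  0.002  0.001  0.001  0.001 -0.     0.001 -0.001 -0.001 -0.001 -0.001  0.    -0.    -0.     0.    -0.001  0.001 -0.001  0.001  0.    -0.001 -0.
  -0.    -0.001 -0.002  0.001]
 [ 0.012  0.012  0.013  0.013  0.012  0.01   0.011  0.01   0.     0.002 -0.001  0.001  0.001 -0.    -0.001 -0.     0.001 -0.001  0.001 -0.001 -0.002  0.     0.     0.001 -0.    -0.002 -0.002 -0.
   0.001  0.    -0.    -0.   ]
 [ 0.012  0.01   0.011  0.011  0.011  0.012  0.011  0.012  0.013  0.012  0.011  0.01  -0.001  0.001 -0.002 -0.     0.     0.    -0.001  0.001  0.001  0.001 -0.001  0.001  0.001 -0.    -0.001 -0.001
  -0.001  0.001  0.    -0.001]
 [ 0.013  0.012  0.01   0.012  0.012  0.01   0.012  0.013  0.012  0.012  0.012  0.013  0.011  0.011  0.011  0.012  0.011 -0.001 -0.001 -0.001  0.001 -0.002  0.    -0.001 -0.00
[... 2094 characters left out ...]
0.261  0.262]
 [ 0.013  0.01   0.011  0.011  0.173  0.175  0.175  0.177  0.176  0.175  0.177  0.175  0.127  0.242  0.243  0.242  0.243  0.241  0.011  0.01   0.013  0.012  0.012  0.013  0.012  0.012  0.113  0.12
   0.127  0.26   0.262  0.261]
 [ 0.012  0.013  0.011  0.011  0.175  0.176  0.177  0.178  0.175  0.176  0.177  0.176  0.16   0.24   0.243  0.242  0.243  0.24   0.012  0.013  0.011  0.01   0.011  0.012  0.012  0.012  0.013  0.012
   0.012  0.011  0.254  0.258]
 [ 0.159  0.159  0.158  0.157  0.175  0.176  0.176  0.175  0.176  0.174  0.176  0.176  0.191  0.241  0.242  0.241  0.242  0.242  0.011  0.012  0.012  0.013  0.013  0.011  0.012  0.011  0.011  0.012
   0.012  0.013  0.149  0.16 ]]
```

View pics/t18.png

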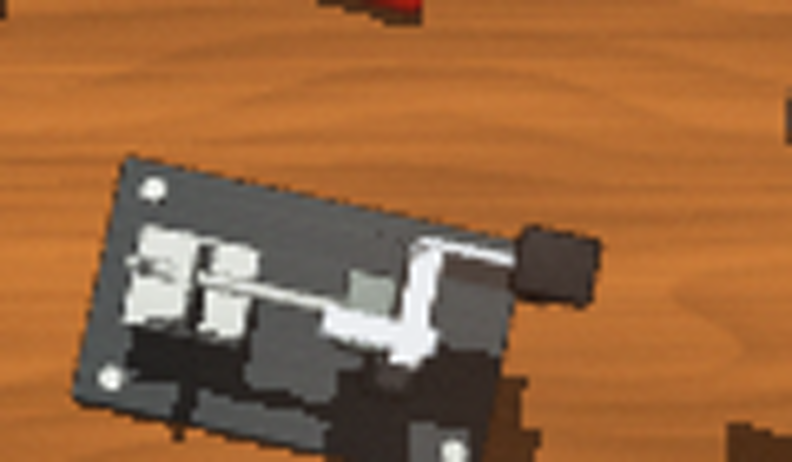

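```bash
python3 -c "
from h import *
plan([(.550,-.1205,.337,-11.7,5)],0)
"
```

```text
t 19.57 pos [ 0.5234 -0.2616  0.3372] rpy [-3.137 -0.011 -0.187] F [ 0.22 -0.45 -0.31] w 0.0002
[[-0.001, -0.002, 0.003, -0.0, -28.7, 0.2, 0], [-0.001, -0.002, 0.003, -0.1, -28.7, 0.1, 0], [-0.001, -0.002, 0.003, -0.2, -28.7, 0.1, 0], [-0.001, -0.002, 0.003, -0.3, -28.7, 0.1, 0], [-0.001, -0.002, 0.003, -0.4, -28.7, 0.1, 0]]
```

Request:
send_rows([
  [-0.001,-0.002,0.003,0,-28,0,0],
  [-0.001,-0.002,0.003,0,-28,0,0],
  [-0.001,-0.002,0.003,0,-28,0,0],
  [-0.001,-0.002,0.003,0,-28,0,0],
  [0,0,0.003,0,-22,0,0],
])

```text
time: 19.98
position: [0.5488, -0.1356, 0.336]
tcp_rot: [3.137, -0.002, -0.221]
ft_force: [-0.1, -0.4, -0.5]
width: 0.0006
```

Request:
send_rows([
  [0,0,0,0,0,0,0],
  [0,0,0,0,0,0,0],
])

```text
time: 20.15
position: [0.5499, -0.1284, 0.3365]
tcp_rot: [3.141, -0.003, -0.21]
ft_force: [-0.6, -0.2, 0.6]
width: 0.0006
```

```bash
python3 -c "
from h import *
plan([(.550,-.1215,.279,-11.7,5)],0)
"
```

```text
t 20.15 pos [ 0.5499 -0.1284  0.3365] rpy [ 3.141e+00 -3.000e-03 -2.100e-01] F [-0.59 -0.18  0.64] w 0.0006
[[0.0, -0.001, -0.001, -0.3, -1.4, 11.5, 0], [0.0, -0.001, -0.001, -0.3, -1.4, 11.5, 0], [0.0, -0.001, -0.001, -0.3, -1.4, 11.5, 0], [0.0, -0.001, -0.001, -0.3, -1.4, 11.5, 0], [0.0, -0.001, -0.001, -0.3, -1.4, 11.5, 0]]
```

Request:
send_rows([
  [0,-0.001,-0.001,-0.3,-1.4,11,0],
  [0,-0.001,-0.001,-0.3,-1.4,11,0],
  [0,-0.001,-0.001,-0.3,-1.4,11,0],
  [0,-0.001,-0.001,-0.3,-1.4,11,0],
  [0,0,0,0,0,8,0],
])

```text
time: 20.57
position: [0.551, -0.129, 0.2852]
tcp_rot: [3.138, -0.006, -0.213]
ft_force: [-0.5, 0.6, -0.0]
width: 0.0004
```

```bash
python3 -c "
from h import *
p,d=cams.camera('side')
plan([(.550,-.1215,.2685,-11.7,3)],0)
"
```

```text
t 20.62 pos [ 0.5501 -0.1295  0.2835] rpy [ 3.137e+00 -3.000e-03 -2.140e-01] F [-0.82 -0.73 -1.22] w 0.0002
[[0.002, -0.001, -0.003, -0.6, -2.6, 5.0, 0], [0.002, -0.001, -0.003, -0.6, -2.6, 5.0, 0], [0.002, -0.001, -0.003, -0.6, -2.6, 5.0, 0]]
```

Request:
send_rows([
  [0.002,-0.001,-0.003,0,-5,5,0],
  [0.002,0,-0.003,0,-3,5,0],
  [0,0,0,0,0,3,0],
  [0,0,0,0,0,0,0],
])

```text
time: 20.95
position: [0.552, -0.124, 0.2696]
tcp_rot: [3.14, -0.002, -0.212]
ft_force: [0.6, -0.9, 0.3]
width: 0.0004
```

```bash
python3 -c "
from h import *
for i in range(4):
    p,d=cams.camera('side');plan([],0)
"
```

```text
t 21.0 pos [ 0.5521 -0.124   0.2699] rpy [ 3.14e+00 -2.00e-03 -2.12e-01] F [-0.    0.23 -0.13] w 0.0006
t 21.05 pos [ 0.5522 -0.124   0.2702] rpy [ 3.14e+00 -3.00e-03 -2.12e-01] F [ 0.06  0.57 -0.47] w 0.0005
t 21.1 pos [ 0.5523 -0.124   0.2704] rpy [ 3.14e+00 -3.00e-03 -2.12e-01] F [-0.27 -0.18  0.32] w 0.0003
t 21.15 pos [ 0.5523 -0.124   0.2704] rpy [ 3.14e+00 -3.00e-03 -2.12e-01] F [-0.97 -0.    0.39] w 0.0003
```

Request:
send_rows([
  [0,0,0,0,0,2,0],
  [0,0,0,0,0,0.5,0],
])

```text
time: 21.32
position: [0.5527, -0.1241, 0.2687]
tcp_rot: [3.14, -0.005, -0.212]
ft_force: [-0.6, -0.9, -0.1]
width: 0.0005
```

```bash
python3 -c "
from h import *
for i in range(2):
    p,d=cams.camera('side');plan([],0)
"
```

```text
t 21.37 pos [ 0.5528 -0.1241  0.2688] rpy [ 3.14  -0.005 -0.212] F [-0.2   0.81  0.14] w 0.0007
t 21.42 pos [ 0.5528 -0.1241  0.2687] rpy [ 3.14  -0.005 -0.212] F [-0.63  1.05 -0.12] w 0.0006
```

Request:
send_rows([
  [0,0,0,0,0,-15,0],
  [0,0,0,0,0,-30,0],
  [0,0,0,0,20,-20,0],
  [0,0,0,0,35,0,0],
  [0,0,0,0,38,0,0],
])

```text
time: 21.83
position: [0.5353, -0.205, 0.3364]
tcp_rot: [-3.136, -0.004, -0.19]
ft_force: [0.6, -0.6, -0.4]
width: 0.0006
```

Request:
send_rows([
  [0,0,0,0,35,0,0],
  [0,0,0,0,20,0,0],
  [0,0,0,0,0,0,0],
])

```text
time: 22.08
position: [0.5219, -0.271, 0.337]
tcp_rot: [3.14, -0.006, -0.202]
ft_force: [-0.4, -1.0, -1.1]
width: 0.0005
```

```bash
cat > fin.py <<'E'
from m import *
f=lambda r:[(round(float(a),4),int(b)) for a,b in r]
D=np.array([cams.camera('top')[1] for i in range(20)]);d=np.median(D,0)
print(f(meas(d)))
P=pts('top',d,299,196,311,204);m=abs(P[:,2]-.262)<.012;print('pad z',P[m,2].mean(),np.median(P[m,2]),m.sum(),P[m,:2].mean(0))
P=pts('top',d,283,199,286,206);P=P[abs(P[:,2]-.242)<.008];print('coltop',P[:,2].mean(),len(P))
P=pts('top',d,245,212,262,216);P=P[abs(P[:,2]-.012)<.008];print('plate',P[:,2].mean(),len(P))
plan([],0)
p,d=cams.camera('side');cv2.imwrite('pics/s_fin.png',cv2.resize(p[110:260,190:350],None,fx=4.8,fy=4))
E
python3 fin.py
```

```text
[(0.1595, 41), (0.1756, 17), (0.0796, 192)]
pad z 0.2601358242234991 0.26025231722474507 93 [ 0.54939265 -0.12236173]
coltop 0.2418028973795425 21
plate 0.012092658991055242 67
t 23.08 pos [ 0.5238 -0.2649  0.3374] rpy [-3.139 -0.007 -0.193] F [-0.25 -1.   -0.02] w 0.0006
```

View pics/s_fin.png

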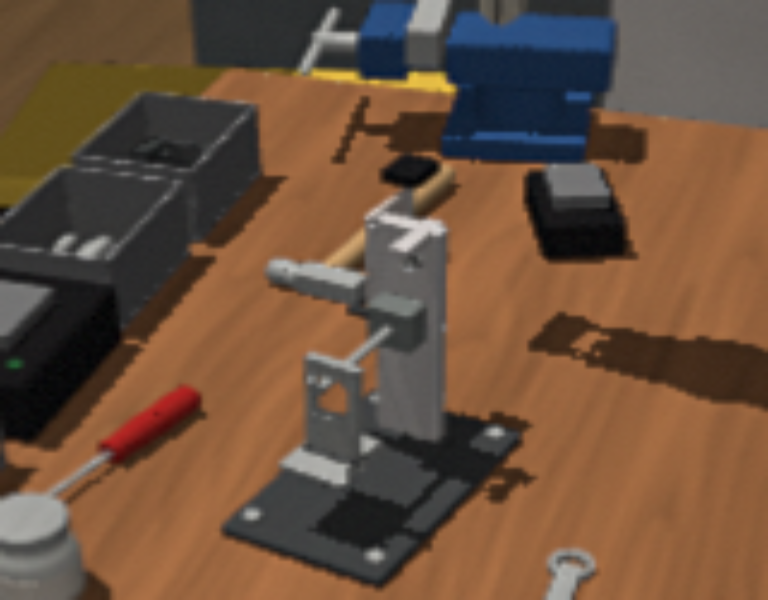

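The final side picture shows the bracket hanging by its slot around (333, 400), the pad lowered at (410, 168), and the robot clear of everything. I'm handing the job in.

```bash
python3 -c "
from rig import monitor, cams, robot
print(robot.close_job(),monitor.read_state()['time'])"
```

```text
the job is handed in; nothing more can be done
the job is handed in; nothing more can be done
```

The slotted steel bracket is hanging by its slot on the hook, and the marker is set level with the pointer to within about 0.5 mm by my measurements. I handed the job in at about 23 s.

- **Hanging:** I threaded the slot over the hook's upturned tip and lowered the bracket until the wrist force was close to zero. I then let go. The hook dipped about 34 mm, well short of its 65 mm stop.
- **Settling:** I watched the hook for about 2.4 s before touching the marker, and its height stayed within about 1 mm of measurement noise.
- **Marker:** I pressed it down twice, with a camera check between. The last depth readings gave a hook dip of 34.1–34.4 mm and a marker slide of about 33.8 mm.
- **Check that disagreed:** The wrist force, averaged over 10 noisy readings, suggested a weight of about 3.4 N. That would mean a dip of about 38 mm, with 1–2 mm of uncertainty. I trusted the depth readings, because the bar, spring block and bracket foot all agreed.
- **Not checked:** The tips of the pointer and marker were never seen directly, because the tick board faces away from the side camera. I measured none of the other things on the bench afterwards, but the pictures taken during the job showed nothing disturbed.

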